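Lock the rollers with push nuts and stamp the job

ROBOT

A 6-joint arm with a two-finger parallel gripper is mounted at the origin on the work surface. World frame = base frame: x ahead of the robot, y to its left, z up, the work surface at z = 0. Lengths are in m, angles in degrees, forces in N, time in s.
With the tool pointing down it reaches from about 0.375 to 0.9 m from the base axis. Payload 3.1 kg.
Tool frame: the origin (TCP) lies midway between the tips of the shut fingers; the grasp point (between the pads) lies 19 mm behind it; z points along the fingers, y is the line along which they close (so a half turn about z gives the same grasp; the last joint's range is limited). The gripper opens to 87 mm and grips with 3 to 60 N. Pads are 19 mm wide; open, the fingers measure 117 mm over their backs; the gripper's body (75 mm by 190 mm) begins 51 mm behind the grasp point.
Start: joints at [64.773, 30.224, 82.088, -0, 67.689, -10.227], TCP at [0.162, 0.604, 0.223] pointing down, gripper open.
Joint ranges: [-176.69, 176.69], [-43.24, 126.21], [12.49, 139.97], [-82, 262], [0, 151.66], [-163.58, 163.58]. Speed limits (degrees/s): [159.86, 159.86, 180, 180, 180, 180].

INTERFACE

Orientations are given as a 3x3 rotation matrix whose columns are the frame's x, y, z axes.
In Python, from rig import read_state, capture, camera_info, hand_in gives the robot as it stands.
- The arm moves only by the tool drive_tool, never from a script. Its argument "motion" is a list of rows, each a list of 2 entries, a list of its own where there are three numbers: the shift along the tool's x, y, z in mm, then the turn, a rotation vector about the tool's x, y, z in rad. A call has 1 to 5 rows; each row shifts and turns the commanded pose from where the row before left it, along the tool's axes as they then stand; what a row does not reach is not made up. A row lasts 1/10 s, in which the tool goes at most 50 mm and 8.59 degrees, less where a joint would pass 70% of its speed; a pose out of reach is approached as far as the arm can. A call is refused whole if a number of a shift passes 50 or a number of a turn 0.15, either way. A call with a gripper value outside its range is refused whole. "gripper" is the opening, from 0 (shut) to 1 (fully open), set as the call begins (left out, the last holds). The fingers move at their own pace and stop on an object; the grip force is fixed at half the most. Time passes only in rows, so rows that do not move let the fingers close. It gives the time, the measured TCP pose, the force, the opening and the grip force at its end, in the units of the state.
- read_state(): the state, without advancing time (a new reading comes with each control period).
- capture(name): name is "scene" or "top" or "wrist"; returns the picture (420x560x3 uint8, red, green, blue); there is no depth.
- camera_info(name): a dict with "fovy" (degrees; the focal length in pixels is half the picture's height over the tangent of half this angle, whatever the lens; pixels are square), "cx", "cy" (the principal point, pixels), "xyz" and "orientation" of the camera in the world; the wrist camera has in their place "T_tool_cam" (4x4, takes a point from camera to tool coordinates, whose origin is the TCP and whose axes are the flange's). Camera axes: x right, y down, z forward; pixel columns grow to the right and rows downward; lengths in m; the calibration is good to about 2 mm. A picture is of the moment at which its call begins: read the wrist's pose just before it. camera_info takes no time and is no camera call.
- hand_in(): hands the job in; it is judged then, once.
The state is a dict: "time_s": time; "joint_positions": joint angles; "qvel": joint speeds; "tau": joint torques, N m; "position": TCP position; "tcp_rot": TCP orientation; "force": force on the tool from outside, world axes, zero at the start; "moment": the same for the moment, N m; "opening": opening from 0.0 (shut) to 1.0 (fully open); "grasp_force": force on a finger pad.
Only numpy, scipy, OpenCV 4.12 (cv2) and the standard library are available. Lean on these libraries where they do the work, as an engineer would, in place of code of your own. Each camera call takes 0.05 s, during which the arm holds its last target. There are 200 camera calls.

TASK

Lock every roller on the plate: press one toothed push nut straight down its shaft until it sits flat and tight on the roller. Once every roller is locked, press the spring head of the job stamp right down to its stop and let it come back up. Finish with any spare nuts in the grey tray, the bare shafts left bare and everything else on the bench left where it is.

Things in the scene. Friction and masses are not known exactly. Their poses are not given: they have to be found in the camera images.
- plate: fixed bright aluminium plate, 200 x 200 x 12 mm, origin at the centre of its underside, z up. Five plain upright steel shafts of 16 mm diameter stand on it at plate x, y = (+-60, +-60) mm and at its centre (0, 0), each reaching 96 mm above the origin; the last 16 mm taper to 7 mm diameter. Three to five of the shafts carry a roller, the others are bare.
- roller1: loose black plastic roller, 48 mm diameter, 40 mm tall, hole 21 mm, standing on the plate round the shaft at plate x, y = (-60, -60) mm, so that its top is 52 mm above the plate's underside; origin at the centre of its own underside. May be absent: then that shaft is bare.
- roller2: loose black plastic roller, 48 mm diameter, 40 mm tall, hole 21 mm, standing on the plate round the shaft at plate x, y = (-60, +60) mm, so that its top is 52 mm above the plate's underside; origin at the centre of its own underside. May be absent: then that shaft is bare.
- roller3: loose black plastic roller, 48 mm diameter, 40 mm tall, hole 21 mm, standing on the plate round the shaft at plate x, y = (+60, -60) mm, so that its top is 52 mm above the plate's underside; origin at the centre of its own underside. May be absent: then that shaft is bare.
- roller4: loose black plastic roller, 48 mm diameter, 40 mm tall, hole 21 mm, standing on the plate round the shaft at plate x, y = (+60, +60) mm, so that its top is 52 mm above the plate's underside; origin at the centre of its own underside. May be absent: then that shaft is bare.
- roller5: loose black plastic roller, 48 mm diameter, 40 mm tall, hole 21 mm, standing on the plate round the shaft at plate x, y = (0, 0) mm, so that its top is 52 mm above the plate's underside; origin at the centre of its own underside. May be absent: then that shaft is bare.
- nut1: loose toothed push nut: flat steel ring, 62 mm diameter, 10 mm thick, 34 mm opening with six teeth pointing inwards; origin at its centre, half its thickness up, z along its axis; both faces alike. Sprung teeth hold it on a shaft's taper; 6 to 14 N slides it down and they then grip. Tight on a roller its origin is 57 mm above the plate's underside. 120 g.
- nut2: loose toothed push nut: flat steel ring, 62 mm diameter, 10 mm thick, 34 mm opening with six teeth pointing inwards; origin at its centre, half its thickness up, z along its axis; both faces alike. Sprung teeth hold it on a shaft's taper; 6 to 14 N slides it down and they then grip. Tight on a roller its origin is 57 mm above the plate's underside. 120 g.
- nut3: loose toothed push nut: flat steel ring, 62 mm diameter, 10 mm thick, 34 mm opening with six teeth pointing inwards; origin at its centre, half its thickness up, z along its axis; both faces alike. Sprung teeth hold it on a shaft's taper; 6 to 14 N slides it down and they then grip. Tight on a roller its origin is 57 mm above the plate's underside. 120 g.
- nut4: loose toothed push nut: flat steel ring, 62 mm diameter, 10 mm thick, 34 mm opening with six teeth pointing inwards; origin at its centre, half its thickness up, z along its axis; both faces alike. Sprung teeth hold it on a shaft's taper; 6 to 14 N slides it down and they then grip. Tight on a roller its origin is 57 mm above the plate's underside. 120 g.
- nut5: loose toothed push nut: flat steel ring, 62 mm diameter, 10 mm thick, 34 mm opening with six teeth pointing inwards; origin at its centre, half its thickness up, z along its axis; both faces alike. Sprung teeth hold it on a shaft's taper; 6 to 14 N slides it down and they then grip. Tight on a roller its origin is 57 mm above the plate's underside. 120 g.
- tray: fixed grey open tray for spare nuts, 130 (its x) x 190 (its y) x 20 mm high, walls and floor 4 to 5 mm; origin at the centre of its underside
- stamp_head (a joint): travel of the sprung head of the job stamp, m: 0 up, 0.022 at its lower stop; about 3 N starts it and 10 N holds it on the stop; it springs back up
- stamp_top (a point): centre of the flat top of the stamp's head, a black disc of 44 mm diameter 134 mm above the table when up, on a fixed grey frame of 100 x 80 mm; pressed straight down
- petri: low glass dish, 90 mm, a bystander to leave where it is; origin on its underside near its middle
- bottle: amber bottle, 50 mm diameter, 100 mm tall, a bystander to leave where it is; origin on its underside near its middle
- driver: screwdriver, 180 mm, a bystander to leave where it is; origin on its underside near its middle
- wingbolt: steel wing bolt, 50 mm, a bystander to leave where it is; origin on its underside near its middle
- veeblock: fixed dark steel vee block, 60 x 70 x 36 mm, a bystander; origin at the centre of its underside
- gaugeblock: fixed wooden block with pin gauges, 50 x 100 x 34 mm, a bystander; origin at the centre of its underside

How it is judged (in metres and radians):
On the way, in this order (a step that is already met when the one before it is completed fails the run):
1. every roller on the plate has a push nut tight down on it (((horizontal distance between nut1 and roller1 below 0.006 m and z of nut1 in the frame of roller1 between 0.0415 and 0.0475 m and angle between the z axis of nut1 and the z axis of roller1, either way round below 0.08 rad) or (horizontal distance between nut2 and roller1 below 0.006 m and z of nut2 in the frame of roller1 between 0.0415 and 0.0475 m and angle between the z axis of nut2 and the z axis of roller1, either way round below 0.08 rad) or (horizontal distance between nut3 and roller1 below 0.006 m and z of nut3 in the frame of roller1 between 0.0415 and 0.0475 m and angle between the z axis of nut3 and the z axis of roller1, either way round below 0.08 rad) or (horizontal distance between nut4 and roller1 below 0.006 m and z of nut4 in the frame of roller1 between 0.0415 and 0.0475 m and angle between the z axis of nut4 and the z axis of roller1, either way round below 0.08 rad) or (horizontal distance between nut5 and roller1 below 0.006 m and z of nut5 in the frame of roller1 between 0.0415 and 0.0475 m and angle between the z axis of nut5 and the z axis of roller1, either way round below 0.08 rad)) and ((horizontal distance between nut1 and roller2 below 0.006 m and z of nut1 in the frame of roller2 between 0.0415 and 0.0475 m and angle between the z axis of nut1 and the z axis of roller2, either way round below 0.08 rad) or (horizontal distance between nut2 and roller2 below 0.006 m and z of nut2 in the frame of roller2 between 0.0415 and 0.0475 m and angle between the z axis of nut2 and the z axis of roller2, either way round below 0.08 rad) or (horizontal distance between nut3 and roller2 below 0.006 m and z of nut3 in the frame of roller2 between 0.0415 and 0.0475 m and angle between the z axis of nut3 and the z axis of roller2, either way round below 0.08 rad) or (horizontal distance between nut4 and roller2 below 0.006 m and z of nut4 in the frame of roller2 between 0.0415 and 0.0475 m and angle between the z axis of nut4 and the z axis of roller2, either way round below 0.08 rad) or (horizontal distance between nut5 and roller2 below 0.006 m and z of nut5 in the frame of roller2 between 0.0415 and 0.0475 m and angle between the z axis of nut5 and the z axis of roller2, either way round below 0.08 rad)) and ((horizontal distance between nut1 and roller3 below 0.006 m and z of nut1 in the frame of roller3 between 0.0415 and 0.0475 m and angle between the z axis of nut1 and the z axis of roller3, either way round below 0.08 rad) or (horizontal distance between nut2 and roller3 below 0.006 m and z of nut2 in the frame of roller3 between 0.0415 and 0.0475 m and angle between the z axis of nut2 and the z axis of roller3, either way round below 0.08 rad) or (horizontal distance between nut3 and roller3 below 0.006 m and z of nut3 in the frame of roller3 between 0.0415 and 0.0475 m and angle between the z axis of nut3 and the z axis of roller3, either way round below 0.08 rad) or (horizontal distance between nut4 and roller3 below 0.006 m and z of nut4 in the frame of roller3 between 0.0415 and 0.0475 m and angle between the z axis of nut4 and the z axis of roller3, either way round below 0.08 rad) or (horizontal distance between nut5 and roller3 below 0.006 m and z of nut5 in the frame of roller3 between 0.0415 and 0.0475 m and angle between the z axis of nut5 and the z axis of roller3, either way round below 0.08 rad)) and ((horizontal distance between nut1 and roller4 below 0.006 m and z of nut1 in the frame of roller4 between 0.0415 and 0.0475 m and angle between the z axis of nut1 and the z axis of roller4, either way round below 0.08 rad) or (horizontal distance between nut2 and roller4 below 0.006 m and z of nut2 in the frame of roller4 between 0.0415 and 0.0475 m and angle between the z axis of nut2 and the z axis of roller4, either way round below 0.08 rad) or (horizontal distance between nut3 and roller4 below 0.006 m and z of nut3 in the frame of roller4 between 0.0415 and 0.0475 m and angle between the z axis of nut3 and the z axis of roller4, either way round below 0.08 rad) or (horizontal distance between nut4 and roller4 below 0.006 m and z of nut4 in the frame of roller4 between 0.0415 and 0.0475 m and angle between the z axis of nut4 and the z axis of roller4, either way round below 0.08 rad) or (horizontal distance between nut5 and roller4 below 0.006 m and z of nut5 in the frame of roller4 between 0.0415 and 0.0475 m and angle between the z axis of nut5 and the z axis of roller4, either way round below 0.08 rad)) and ((horizontal distance between nut1 and roller5 below 0.006 m and z of nut1 in the frame of roller5 between 0.0415 and 0.0475 m and angle between the z axis of nut1 and the z axis of roller5, either way round below 0.08 rad) or (horizontal distance between nut2 and roller5 below 0.006 m and z of nut2 in the frame of roller5 between 0.0415 and 0.0475 m and angle between the z axis of nut2 and the z axis of roller5, either way round below 0.08 rad) or (horizontal distance between nut3 and roller5 below 0.006 m and z of nut3 in the frame of roller5 between 0.0415 and 0.0475 m and angle between the z axis of nut3 and the z axis of roller5, either way round below 0.08 rad) or (horizontal distance between nut4 and roller5 below 0.006 m and z of nut4 in the frame of roller5 between 0.0415 and 0.0475 m and angle between the z axis of nut4 and the z axis of roller5, either way round below 0.08 rad) or (horizontal distance between nut5 and roller5 below 0.006 m and z of nut5 in the frame of roller5 between 0.0415 and 0.0475 m and angle between the z axis of nut5 and the z axis of roller5, either way round below 0.08 rad))), for 0.2 s.
2. the stamp's head is pressed down to its stop (value of joint stamp_head above 0.02 m), for 0.1 s.
At the end, for the whole second after the job is handed in: Each roller present has a push nut on its shaft (centre within 6 mm of the roller's), flat (within 0.08 rad) and down on the roller (within 2.5 mm); every other nut lies in the tray; the stamp head is back up (within 3 mm); nothing moves (all of step 1 and ((x of nut1 in the frame of tray between -0.062 and 0.062 m and y of nut1 in the frame of tray between -0.092 and 0.092 m and height (world z) of nut1 below 0.035 m) or (horizontal distance between nut1 and roller1 below 0.006 m and z of nut1 in the frame of roller1 between 0.0415 and 0.0475 m and angle between the z axis of nut1 and the z axis of roller1, either way round below 0.08 rad) or (horizontal distance between nut1 and roller2 below 0.006 m and z of nut1 in the frame of roller2 between 0.0415 and 0.0475 m and angle between the z axis of nut1 and the z axis of roller2, either way round below 0.08 rad) or (horizontal distance between nut1 and roller3 below 0.006 m and z of nut1 in the frame of roller3 between 0.0415 and 0.0475 m and angle between the z axis of nut1 and the z axis of roller3, either way round below 0.08 rad) or (horizontal distance between nut1 and roller4 below 0.006 m and z of nut1 in the frame of roller4 between 0.0415 and 0.0475 m and angle between the z axis of nut1 and the z axis of roller4, either way round below 0.08 rad) or (horizontal distance between nut1 and roller5 below 0.006 m and z of nut1 in the frame of roller5 between 0.0415 and 0.0475 m and angle between the z axis of nut1 and the z axis of roller5, either way round below 0.08 rad)) and ((x of nut2 in the frame of tray between -0.062 and 0.062 m and y of nut2 in the frame of tray between -0.092 and 0.092 m and height (world z) of nut2 below 0.035 m) or (horizontal distance between nut2 and roller1 below 0.006 m and z of nut2 in the frame of roller1 between 0.0415 and 0.0475 m and angle between the z axis of nut2 and the z axis of roller1, either way round below 0.08 rad) or (horizontal distance between nut2 and roller2 below 0.006 m and z of nut2 in the frame of roller2 between 0.0415 and 0.0475 m and angle between the z axis of nut2 and the z axis of roller2, either way round below 0.08 rad) or (horizontal distance between nut2 and roller3 below 0.006 m and z of nut2 in the frame of roller3 between 0.0415 and 0.0475 m and angle between the z axis of nut2 and the z axis of roller3, either way round below 0.08 rad) or (horizontal distance between nut2 and roller4 below 0.006 m and z of nut2 in the frame of roller4 between 0.0415 and 0.0475 m and angle between the z axis of nut2 and the z axis of roller4, either way round below 0.08 rad) or (horizontal distance between nut2 and roller5 below 0.006 m and z of nut2 in the frame of roller5 between 0.0415 and 0.0475 m and angle between the z axis of nut2 and the z axis of roller5, either way round below 0.08 rad)) and ((x of nut3 in the frame of tray between -0.062 and 0.062 m and y of nut3 in the frame of tray between -0.092 and 0.092 m and height (world z) of nut3 below 0.035 m) or (horizontal distance between nut3 and roller1 below 0.006 m and z of nut3 in the frame of roller1 between 0.0415 and 0.0475 m and angle between the z axis of nut3 and the z axis of roller1, either way round below 0.08 rad) or (horizontal distance between nut3 and roller2 below 0.006 m and z of nut3 in the frame of roller2 between 0.0415 and 0.0475 m and angle between the z axis of nut3 and the z axis of roller2, either way round below 0.08 rad) or (horizontal distance between nut3 and roller3 below 0.006 m and z of nut3 in the frame of roller3 between 0.0415 and 0.0475 m and angle between the z axis of nut3 and the z axis of roller3, either way round below 0.08 rad) or (horizontal distance between nut3 and roller4 below 0.006 m and z of nut3 in the frame of roller4 between 0.0415 and 0.0475 m and angle between the z axis of nut3 and the z axis of roller4, either way round below 0.08 rad) or (horizontal distance between nut3 and roller5 below 0.006 m and z of nut3 in the frame of roller5 between 0.0415 and 0.0475 m and angle between the z axis of nut3 and the z axis of roller5, either way round below 0.08 rad)) and ((x of nut4 in the frame of tray between -0.062 and 0.062 m and y of nut4 in the frame of tray between -0.092 and 0.092 m and height (world z) of nut4 below 0.035 m) or (horizontal distance between nut4 and roller1 below 0.006 m and z of nut4 in the frame of roller1 between 0.0415 and 0.0475 m and angle between the z axis of nut4 and the z axis of roller1, either way round below 0.08 rad) or (horizontal distance between nut4 and roller2 below 0.006 m and z of nut4 in the frame of roller2 between 0.0415 and 0.0475 m and angle between the z axis of nut4 and the z axis of roller2, either way round below 0.08 rad) or (horizontal distance between nut4 and roller3 below 0.006 m and z of nut4 in the frame of roller3 between 0.0415 and 0.0475 m and angle between the z axis of nut4 and the z axis of roller3, either way round below 0.08 rad) or (horizontal distance between nut4 and roller4 below 0.006 m and z of nut4 in the frame of roller4 between 0.0415 and 0.0475 m and angle between the z axis of nut4 and the z axis of roller4, either way round below 0.08 rad) or (horizontal distance between nut4 and roller5 below 0.006 m and z of nut4 in the frame of roller5 between 0.0415 and 0.0475 m and angle between the z axis of nut4 and the z axis of roller5, either way round below 0.08 rad)) and ((x of nut5 in the frame of tray between -0.062 and 0.062 m and y of nut5 in the frame of tray between -0.092 and 0.092 m and height (world z) of nut5 below 0.035 m) or (horizontal distance between nut5 and roller1 below 0.006 m and z of nut5 in the frame of roller1 between 0.0415 and 0.0475 m and angle between the z axis of nut5 and the z axis of roller1, either way round below 0.08 rad) or (horizontal distance between nut5 and roller2 below 0.006 m and z of nut5 in the frame of roller2 between 0.0415 and 0.0475 m and angle between the z axis of nut5 and the z axis of roller2, either way round below 0.08 rad) or (horizontal distance between nut5 and roller3 below 0.006 m and z of nut5 in the frame of roller3 between 0.0415 and 0.0475 m and angle between the z axis of nut5 and the z axis of roller3, either way round below 0.08 rad) or (horizontal distance between nut5 and roller4 below 0.006 m and z of nut5 in the frame of roller4 between 0.0415 and 0.0475 m and angle between the z axis of nut5 and the z axis of roller4, either way round below 0.08 rad) or (horizontal distance between nut5 and roller5 below 0.006 m and z of nut5 in the frame of roller5 between 0.0415 and 0.0475 m and angle between the z axis of nut5 and the z axis of roller5, either way round below 0.08 rad)) and value of joint stamp_head below 0.003 m and linear speed of each of nut1, nut2, nut3, nut4, nut5 below 0.02 m/s); the robot touches nothing.
It fails at once if a bystander is shoved more than 5 cm or knocked over (distance of any of petri, bottle, driver, wingbolt from where it was at the start of the episode above 0.05 m or angle between bottle's own z axis and vertical above 0.7 rad).
Of roller1, roller2, roller3, roller4, roller5 only 3 to 5 are there at a start; the rules pass over those that are not, and their reading is None.
At some moment in a run one of nut1, nut2, nut3, nut4, nut5 may be knocked a few centimetres aside while the robot is not near it.
Once in a run the grip may slacken for a moment while it holds something.
It also fails if it takes over 192 s, if anything falls off the work surface, if the arm or the gripper's body presses on something with over 40 N, if the wrist force passes 120 N, or if a joint passes its speed limit or range.

## Working session

There is one attempt and no reset: what is moved stays moved. The work goes in short steps, Python scripts to look and compute and a tool call to move; the robot and the scene stay as the last step left them, time stands still between calls to the robot, and variables do not carry over. Pictures are saved under pics/ and viewed, at most 14 in all, crops included, and the job is handed in when it is done.

Besides the shell and the picture viewer there is one more tool, called as name(argument=value, ...), one argument or row to a line, values as JSON. drive_tool: Moves the arm, as the interface text tells. Its arguments: {"type":"object","properties":{"motion":{"type":"array","items":{"type":"array"}},"gripper":{"type":"number"}},"required":["motion"]}

```bash
ls; mkdir -p pics
python3 - <<'E'
from rig import *
import cv2,numpy as np
for n in("scene","top"):
    im=capture(n); cv2.imwrite(f"pics/{n}0.png",im[:,:,::-1])
    print(camera_info(n))
print(camera_info("wrist")); print(read_state())
E
```

```text
pics
{'fovy': 42.389428483087, 'cx': 275.8215688842784, 'cy': 215.3312798787632, 'xyz': array([ 1.33182879, -0.26448284,  1.07272913]), 'orientation': array([[ 0.293937  ,  0.71666331, -0.63245138],
       [ 0.95581426, -0.21728031,  0.19801103],
       [ 0.00448801, -0.66270881, -0.74886373]])}
{'fovy': 45.45030701995533, 'cx': 269.8558784517282, 'cy': 205.62942652514866, 'xyz': array([0.3373467 , 0.00358975, 1.3058979 ]), 'orientation': array([[ 0.00864699, -0.98800639,  0.15417067],
       [-0.99995101, -0.00928627, -0.00342692],
       [ 0.00481748, -0.15413349, -0.98803829]])}
{'fovy': 70.91181513189663, 'cx': 280.4116849722389, 'cy': 212.34754913254324, 'T_tool_cam': array([[ 7.55803645e-04, -9.53375207e-01, -3.01786585e-01,
         8.37569251e-02],
       [ 9.99999213e-01,  4.18463639e-04,  1.18245876e-03,
        -1.40564205e-04],
       [-1.00104016e-03, -3.01787241e-01,  9.53374774e-01,
        -1.61388340e-01],
       [ 0.00000000e+00,  0.00000000e+00,  0.00000000e+00,
         1.00000000e+00]])}
{'time_s': 0.1, 'joint_positions': array([ 6.47742529e+01,  3.02742268e+01,  8.21502709e+01, -3.83778266e-04,
        6.76886088e+01, -1.02272582e+01]), 'qvel': array([ 0.09813457, -0.1258368 , -0.23344808,  0.00713751, -0.00089462,
       -0.07116385]), 'tau': array([ 3.19249721e-04, -4.40988350e+01, -1.77151000e+01,  6.35317387e-02,
        5.33801469e-02, -5.00309375e-05]), 'position': array([0.16142996, 0.60310168, 0.22165638]), 'tcp_rot': array([[-9.65933168e-01,  2.58790295e-01, -8.35718903e-04],
       [ 2.58791415e-01,  9.65931574e-01, -1.78846346e-03],
       [ 3.44410289e-04, -1.94381306e-03, -9.99998051e-01]]), 'force': array([ 0.30099936,  0.55661032, -0.81028627]), 'moment': array([ 0.00657743, -0.02968071,  0.07930117]), 'grasp_force': 0.0, 'opening': 0.9991141026195712}
```

View pics/top0.png

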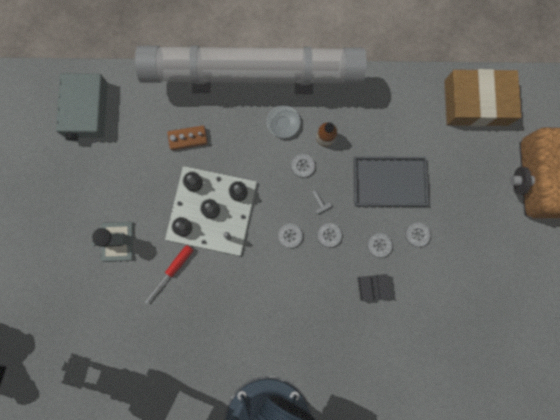

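View pics/scene0.png

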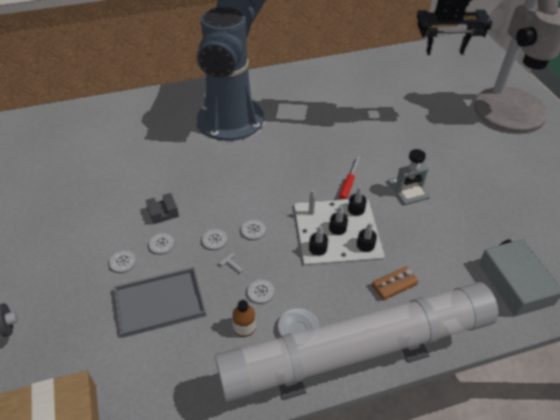

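Top view: plate centre at about (211,210). Rollers at (193,182), (238,190), (210,209) and (182,227); the bare shaft is at (228,237). Nuts are at (303,166), (290,236), (330,235), (380,245) and (418,234), the tray at (391,182), the stamp head at (103,237). The scene view agrees: four rollers, so one spare nut.

```bash
cat > h.py <<'E'
from rig import *
import cv2, numpy as np
from scipy.spatial.transform import Rotation as R
def cam(n, st=None):
    c=camera_info(n); f=210/np.tan(np.radians(c['fovy']/2))
    if n=='wrist':
        T=np.eye(4); T[:3,:3]=st['tcp_rot']; T[:3,3]=st['position']; T=T@c['T_tool_cam']
        return f,c['cx'],c['cy'],T[:3,3],T[:3,:3]
    return f,c['cx'],c['cy'],np.array(c['xyz']),np.array(c['orientation'])
def ray(C,px):
    f,cx,cy,o,Rm=C; d=Rm@np.array([(px[0]-cx)/f,(px[1]-cy)/f,1.]); return o,d/np.linalg.norm(d)
def onz(C,px,z):
    o,d=ray(C,px); return o+d*(z-o[2])/d[2]
def tri(rays):
    A=sum(np.eye(3)-np.outer(d,d) for o,d in rays); b=sum((np.eye(3)-np.outer(d,d))@o for o,d in rays)
    p=np.linalg.solve(A,b); return p,max(np.linalg.norm(np.cross(p-o,d)) for o,d in rays)
def proj(C,p):
    f,cx,cy,o,Rm=C; q=Rm.T@(np.array(p)-o); return np.array([cx+f*q[0]/q[2],cy+f*q[1]/q[2]])
def blob(im,px,r,lo=130,dark=False):
    "centre of the outer contour of the bright (or dark) blob nearest px"
    g=cv2.cvtColor(im,cv2.COLOR_RGB2GRAY); x0,y0=int(px[0]-r),int(px[1]-r); x0=max(x0,0);y0=max(y0,0)
    w=g[y0:y0+2*r,x0:x0+2*r]; m=((w<lo) if dark else (w>lo)).astype(np.uint8)
    m=cv2.morphologyEx(m,cv2.MORPH_CLOSE,np.ones((5,5)))
    cs,_=cv2.findContours(m,cv2.RETR_EXTERNAL,cv2.CHAIN_APPROX_NONE); c=max(cs,key=cv2.contourArea)
    (x,y),(a,b),t=cv2.fitEllipse(cv2.convexHull(c)) ; return np.array([x+x0,y+y0]),(round(a,1),round(b,1))
E
python3 - <<'E'
from h import *
t=cv2.imread('pics/top0.png')[:,:,::-1]; s=cv2.imread('pics/scene0.png')[:,:,::-1]
T=cam('top');S=cam('scene')
for n,a,b in [('A',(303,166),(261,291)),('B',(290,236),(253,229)),('C',(330,235),(215,239)),('D',(380,245),(162,243)),('E',(418,234),(122,261))]:
    pa,ea=blob(t,a,17,135);pb,eb=blob(s,b,19,140)
    p,e=tri([ray(T,pa),ray(S,pb)]); print(n,pa.round(1),ea,pb.round(1),eb,p.round(4),round(e,4),onz(T,pa,.008).round(3),onz(S,pb,.008).round(3))
for n,a,b in [('stamp',(101,237),(417,157)),('plateL',(184,168),(380,261)),('plateR',(257,180),(302,262)),('plateBR',(242,254),(296,203)),('plateBL',(166,241),(376,200)),('bareTop',(227,235),(312,194)),('tray',(391,182),(158,300))]:
    p,e=tri([ray(T,a),ray(S,b)]); print(n,p.round(4),round(e,4))
E
```

```text
A [302.3 165.1] (19.5, 20.2) [260.9 290.2] (20.6, 24.1) [ 0.6487 -0.0859  0.0121] 0.0 [ 0.65  -0.086  0.008] [ 0.646 -0.085  0.008]
B [289.6 235.3] (20.8, 21.5) [253.3 228.3] (16.6, 22.3) [ 0.462  -0.0526  0.0127] 0.0002 [ 0.462 -0.053  0.008] [ 0.458 -0.051  0.008]
C [329.  234.3] (20.3, 20.8) [214.6 238. ] (16.6, 22.7) [ 0.4654 -0.1545  0.0134] 0.0001 [ 0.466 -0.155  0.008] [ 0.461 -0.154  0.008]
D [379.6 245. ] (20.3, 20.9) [161.  242.3] (17.3, 22.6) [ 0.439  -0.2852  0.0121] 0.0001 [ 0.439 -0.286  0.008] [ 0.435 -0.285  0.008]
E [418.1 234.2] (19.6, 20.8) [122.1 260.1] (17.7, 24.1) [ 0.4679 -0.385   0.0138] 0.0004 [ 0.468 -0.387  0.008] [ 0.463 -0.385  0.008]
stamp [0.443  0.3969 0.1231] 0.0005
plateL [ 0.6407  0.2266 -0.0059] 0.0032
plateR [0.6051 0.0318 0.0199] 0.0017
plateBR [0.4137 0.0739 0.0179] 0.0047
plateBL [4.499e-01 2.817e-01 4.000e-04] 0.0135
bareTop [0.4547 0.1044 0.0844] 0.0011
tray [ 0.6053 -0.3193  0.0118] 0.0002
```

drive_tool(
  motion=[
    [[-20,-14,0],[0,0,0]],
    [[-33,-24,0],[0,0,0]],
    [[-35,-26,0],[0,0,0]],
    [[-35,-26,0],[0,0,0]],
    [[-35,-26,0],[0,0,0]],
  ],
)

```text
time_s: 0.6
position: [0.2848, 0.4492, 0.2222]
tcp_rot: [[-0.966, 0.258, -0.0], [0.258, 0.966, -0.001], [0.0, -0.001, -1.0]]
force: [0.8, -0.3, 0.6]
opening: 1.004
grasp_force: 0.0
```

drive_tool(
  motion=[
    [[-35,-26,0],[0,0,0]],
    [[-35,-26,0],[0,0,0]],
    [[-35,-26,0],[0,0,0]],
    [[-35,-26,0],[0,0,0]],
    [[-35,-26,0],[0,0,0]],
  ],
)

```text
time_s: 1.1
position: [0.4203, 0.2783, 0.2223]
tcp_rot: [[-0.966, 0.259, -0.001], [0.259, 0.966, -0.0], [0.001, -0.0, -1.0]]
force: [-0.3, 0.4, -0.8]
opening: 1.001
grasp_force: 0.0
```

drive_tool(
  motion=[
    [[-35,-26,0],[0,0,0]],
    [[-35,-26,0],[0,0,0]],
    [[-35,-26,0],[0,0,0]],
    [[-30,-18,0],[0,0,-0.08]],
    [[0,0,0],[0,0,0]],
  ],
)

```text
time_s: 1.6
position: [0.529, 0.1488, 0.2224]
tcp_rot: [[-0.983, 0.185, 0.003], [0.185, 0.983, -0.001], [-0.003, -0.0, -1.0]]
force: [-0.0, 0.7, -0.0]
opening: 1.0
grasp_force: 0.0
```

```bash
cat >> h.py <<'E'
def look(name):
    st=read_state(); im=capture('wrist'); cv2.imwrite(f'pics/{name}.png',im[:,:,::-1]); return im,cam('wrist',st),st
def delta(target,st=None):
    st=st or read_state(); return (st['tcp_rot'].T@(np.array(target)-st['position'])*1000).round(1)
E
python3 - <<'E'
from h import *
im,C,st=look('w1'); print(st['time_s'],st['position'],st['tcp_rot'].round(3).tolist(),st['force'])
print(proj(C,[.525,.153,.096]))
E
```

```text
1.6 [0.52898365 0.14877549 0.22238349] [[-0.983, 0.185, 0.003], [0.185, 0.983, -0.001], [-0.003, -0.0, -1.0]] [-0.00124343  0.70386498 -0.02587375]
[283.61976965 200.61284117]
```

View pics/w1.png

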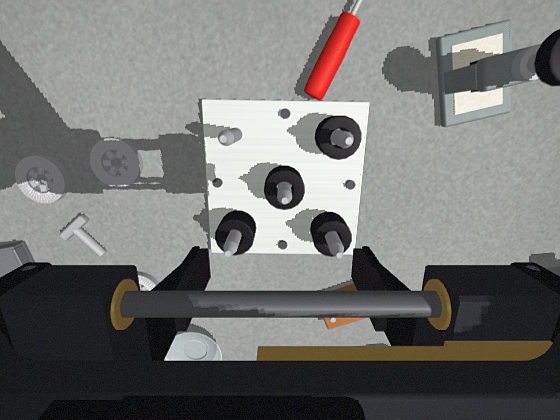

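Four rollers (all but the one at pixel (230,135)), plate aligned with the tool. I'll fit the plate outline and check the predicted shaft tips against the picture.

Run:
```python
from h import *
import pickle
im=cv2.imread('pics/w1.png')[:,:,::-1]; st=read_state(); C=cam('wrist',st)
g=im.min(2); m=(g>190).astype(np.uint8); m[255:]=0
n,l,s,c=cv2.connectedComponentsWithStats(m); k=1+s[1:,4].argmax(); ys,xs=np.where(l==k)
hull=cv2.convexHull(np.c_[xs,ys].astype(np.int32)); P=np.array([onz(C,p[0],.012)[:2] for p in hull],np.float32)
r=cv2.minAreaRect(P*1000); print(r, s[k])
box=cv2.boxPoints(r); print(box.round(1))
cen=np.array(r[0])/1000
a=np.arctan2(*(st['tcp_rot'][:2,1][::-1])); e=box[1]-box[0]; ang=np.arctan2(e[1],e[0]); ang=ang+np.round((a-ang)/(np.pi/2))*np.pi/2
print('tool y',np.degrees(a),'plate',np.degrees(ang))
v=im.copy(); 
u=np.array([np.cos(ang),np.sin(ang)]); w=np.array([-u[1],u[0]])
for i,j in [(0,0),(1,1),(1,-1),(-1,1),(-1,-1)]:
    q=cen+.06*(i*u+j*w); px=proj(C,[*q,.096]); pb=proj(C,[*q,.052]); print(i,j,q.round(4),px.round(1))
    cv2.circle(v,tuple(px.round().astype(int)),1,(255,0,0),-1)
cv2.imwrite('pics/w1z.png',cv2.resize(v[90:270,180:390],None,fx=3,fy=3,interpolation=0)[:,:,::-1])
```

```text
((521.6542358398438, 156.2328643798828), (197.9617462158203, 197.96421813964844), 78.48776245117188) [  202    99   168   156 14048]
[[404.9  79. ]
 [598.9  39.5]
 [638.4 233.5]
 [444.4 273. ]]
tool y 79.34885917545526 plate 78.48775798885218
0 0 [0.5217 0.1562] [284.9 200. ]
1 1 [0.4748 0.227 ] [349.4 139.8]
1 -1 [0.5924 0.2031] [339.7 254.9]
-1 1 [0.4509 0.1094] [222.8 137.8]
-1 -1 [0.5685 0.0855] [227.6 253.3]
```

View pics/w1z.png

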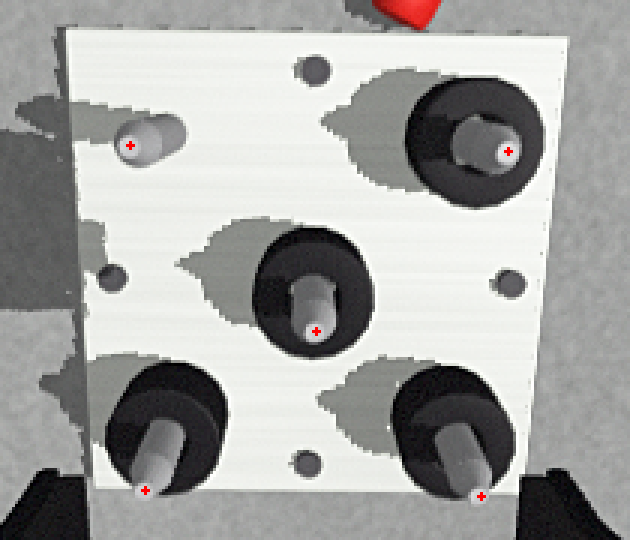

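drive_tool(
  motion=[
    [[4,-30,0],[0,0,0]],
    [[6,-45,0],[0,0,0]],
    [[7,-50,0],[0,0,0]],
    [[7,-48,10],[0,0,0]],
    [[5,-37,20],[0,0,0]],
  ],
)

```text
time_s: 2.15
position: [0.4582, -0.0494, 0.1933]
tcp_rot: [[-0.984, 0.18, 0.003], [0.18, 0.984, -0.001], [-0.003, -0.0, -1.0]]
force: [1.2, 0.9, -0.6]
opening: 0.996
grasp_force: 0.0
```

drive_tool(
  motion=[
    [[0,0,30],[0,0,0]],
    [[0,0,30],[0,0,0]],
    [[0,0,10],[0,0,0]],
    [[0,0,0],[0,0,0]],
  ],
)

```text
time_s: 2.55
position: [0.4574, -0.0473, 0.1215]
tcp_rot: [[-0.984, 0.18, -0.004], [0.18, 0.984, 0.002], [0.004, 0.001, -1.0]]
force: [0.3, 0.3, 0.3]
opening: 1.0
grasp_force: 0.0
```

```bash
cat >> h.py <<'E'
def nutfind(im,C,guess,z=.01,win=.045,lo=120):
    "nut top-face centre in world near guess (outer contour at top-face height z)"
    px=proj(C,[*guess[:2],z]); r=int(np.linalg.norm(proj(C,[guess[0],guess[1]+win,z])-px)); p,e=blob(im,px,r,lo)
    return onz(C,p,z),p,e,r
E
python3 - <<'E'
from h import *
im,C,st=look('w2'); print(st['time_s'],st['position'])
for lo in (110,130,150): 
    q,p,e,r=nutfind(im,C,[.462,-.0526],lo=lo); print(lo,q.round(4),p.round(1),e,r, delta([q[0],q[1],.003],st))
E
```

```text
2.55 [ 0.4574135  -0.04725895  0.12146244]
110 [ 0.4748 -0.0534  0.01  ] [277.1 227.9] (96.2, 191.9) 46 [-18.7  -3.  118.4]
130 [ 0.475  -0.0534  0.01  ] [277.1 228.1] (96.0, 193.3) 46 [-18.9  -3.  118.4]
150 [ 0.4752 -0.0535  0.01  ] [277.1 228.2] (96.0, 192.9) 46 [-19.1  -3.  118.4]
```

View pics/w2.png

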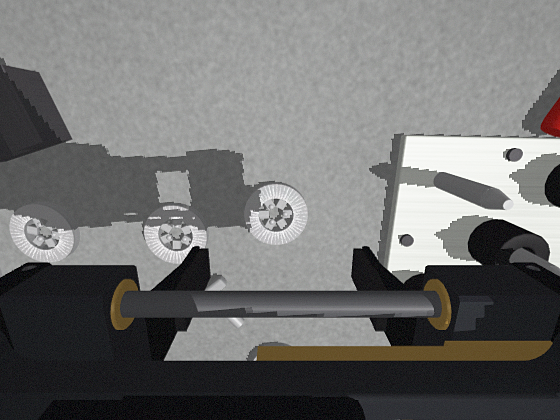

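```bash
cat >> h.py <<'E'
def nutfind(im,C,guess,z=.01,win=.06):
    "Hough circle of the nut's outer rim near guess"
    f=C[0]; px=proj(C,[*guess[:2],z]); d=np.linalg.norm(np.array([*guess[:2],z])-C[3]); r=f*.031/d; w=int(f*win/d)
    x0,y0=max(int(px[0])-w,0),max(int(px[1])-w,0)
    g=cv2.cvtColor(im,cv2.COLOR_RGB2GRAY)[y0:int(px[1])+w,x0:int(px[0])+w]; g=cv2.resize(g,None,fx=3,fy=3,interpolation=cv2.INTER_CUBIC)
    c=cv2.HoughCircles(cv2.GaussianBlur(g,(5,5),0),cv2.HOUGH_GRADIENT,1,20,param1=80,param2=12,minRadius=int(2.7*r),maxRadius=int(3.3*r))[0]
    k=c[:2]; p=k[:,:2]/3+[x0,y0]
    return [(onz(C,q,z).round(4),q.round(1),round(rr/3,1)) for q,rr in zip(p,k[:,2])],round(r,1)
E
python3 - <<'E'
from h import *
st=read_state(); C=cam('wrist',st); im=cv2.imread('pics/w2.png')[:,:,::-1]
for n,gs in dict(B=[.462,-.0526],C=[.465,-.1545]).items(): print(n,nutfind(im,C,gs))
q=onz(C,(277,213),.01); print(q,delta([q[0],q[1],.003],st))
E
```

```text
B ([(array([ 0.4613, -0.0524,  0.01  ]), array([275.8, 213.2]), np.float32(31.7)), (array([ 0.4549, -0.0896,  0.01  ]), array([237.2, 213.5]), np.float32(31.5))], np.float64(31.8))
C ([(array([ 0.4624, -0.1589,  0.01  ]), array([170.8, 232.5]), np.float32(27.0)), (array([ 0.4643, -0.1526,  0.01  ]), array([177.5, 233.2]), np.float32(26.3))], np.float64(29.2))
[ 0.46136583 -0.05126157  0.01      ] [ -3.6  -3.1 119.5]
```

drive_tool(
  motion=[
    [[-4,-4,20],[0,0,0]],
    [[0,0,35],[0,0,0]],
    [[0,0,35],[0,0,0]],
    [[0,0,18],[0,0,0]],
    [[0,0,4],[0,0,0]],
  ],
)

```text
time_s: 3.1
position: [0.4623, -0.0527, 0.01]
tcp_rot: [[-0.984, 0.18, -0.001], [0.18, 0.984, 0.0], [0.001, 0.0, -1.0]]
force: [-0.2, -0.9, 0.3]
opening: 0.999
grasp_force: 0.0
```

drive_tool(
  motion=[
    [[0,0,4],[0,0,0]],
    [[0,0,0],[0,0,0]],
  ],
)

```text
time_s: 3.3
position: [0.4631, -0.0533, 0.0075]
tcp_rot: [[-0.984, 0.18, 0.002], [0.18, 0.984, -0.001], [-0.002, -0.0, -1.0]]
force: [-0.5, 1.0, 0.2]
opening: 0.999
grasp_force: 0.0
```

drive_tool(
  motion=[
    [[0,0,0],[0,0,0]],
    [[0,0,0],[0,0,0]],
    [[0,0,0],[0,0,0]],
    [[0,0,0],[0,0,0]],
    [[0,0,0],[0,0,0]],
  ],
  gripper=0.5,
)

```text
time_s: 3.8
position: [0.4623, -0.0534, 0.0069]
tcp_rot: [[-0.983, 0.181, 0.001], [0.181, 0.983, -0.0], [-0.001, -0.0, -1.0]]
force: [0.4, 0.8, 2.9]
opening: 0.678
grasp_force: 30.0
```

drive_tool(
  motion=[
    [[0,0,0],[0,0,0]],
    [[0,0,0],[0,0,0]],
    [[0,0,3],[0,0,0]],
    [[0,0,2],[0,0,0]],
    [[0,0,0],[0,0,0]],
  ],
  gripper=0.85,
)

```text
time_s: 4.3
position: [0.4619, -0.0532, 0.0011]
tcp_rot: [[-0.984, 0.181, -0.001], [0.181, 0.984, 0.0], [0.001, 0.0, -1.0]]
force: [-0.9, 0.8, 0.2]
opening: 0.845
grasp_force: 0.0
```

drive_tool(
  motion=[
    [[0,0,0],[0,0,0]],
    [[0,0,0],[0,0,0]],
    [[0,0,0],[0,0,0]],
    [[0,0,0],[0,0,0]],
  ],
  gripper=0.5,
)

```text
time_s: 4.7
position: [0.4621, -0.0533, 0.0015]
tcp_rot: [[-0.984, 0.181, -0.0], [0.181, 0.984, 0.0], [0.0, 0.0, -1.0]]
force: [-0.1, 0.8, -1.5]
opening: 0.69
grasp_force: 30.0
```

drive_tool(
  motion=[
    [[0,0,-15],[0,0,0]],
    [[0,0,-35],[0,0,0]],
    [[0,0,-45],[0,0,0]],
    [[0,0,-45],[0,0,0]],
    [[-3,20,-10],[0,0,0]],
  ],
)

```text
time_s: 5.2
position: [0.4711, -0.0359, 0.1559]
tcp_rot: [[-0.983, 0.183, 0.008], [0.183, 0.983, -0.003], [-0.009, -0.002, -1.0]]
force: [0.8, 0.8, -0.9]
opening: 0.69
grasp_force: 30.0
```

drive_tool(
  motion=[
    [[-4,45,0],[0,0,0]],
    [[-4,45,0],[0,0,0]],
    [[-4,45,0],[0,0,0]],
    [[-4,42,0],[0,0,0]],
    [[-2,20,0],[0,0,0]],
  ],
)

```text
time_s: 5.7
position: [0.5223, 0.1596, 0.1515]
tcp_rot: [[-0.984, 0.178, 0.001], [0.178, 0.984, 0.001], [-0.001, 0.001, -1.0]]
force: [0.4, -1.0, -1.7]
opening: 0.692
grasp_force: 30.0
```

drive_tool(
  motion=[
    [[0,0,0],[0,0,0]],
    [[0,0,0],[0,0,0]],
  ],
)

```text
time_s: 5.9
position: [0.5212, 0.1564, 0.1512]
tcp_rot: [[-0.984, 0.179, -0.001], [0.179, 0.984, -0.001], [0.001, -0.001, -1.0]]
force: [0.6, -0.6, -1.1]
opening: 0.687
grasp_force: 30.0
```

Run:
```python
from h import *
im,C,st=look('w3'); print(st['time_s'],st['position'],delta([.5217,.1562,.15],st))
n=st['position']+st['tcp_rot']@[0,0,-.0085]
print(proj(C,n),nutfind(im,C,n,z=n[2]))
cv2.imwrite('pics/w3z.png',cv2.resize(im[60:310,150:420],None,fx=2.3,fy=2.3)[:,:,::-1])
```

```text
5.9 [0.52116434 0.15644278 0.15116971] [-0.6 -0.1  1.2]
[280.23326476 270.46170411] ([(array([0.5178, 0.1572, 0.1597]), array([280.5, 265.2]), np.float32(52.7)), (array([0.5168, 0.1611, 0.1597]), array([286.8, 262.5]), np.float32(55.6))], np.float64(52.4))
```

View pics/w3z.png

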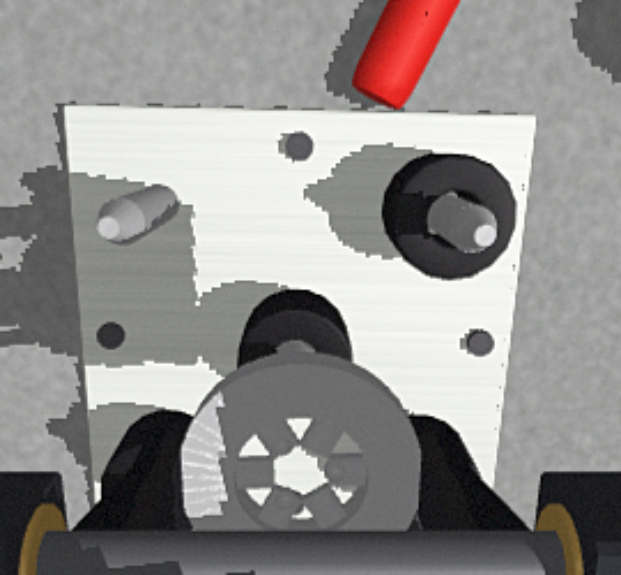

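Nut held level, its hole at about (281,267) in the full frame, ~2 mm to tool +x of the TCP. Shift by that and go down to just over the tip.

drive_tool(
  motion=[
    [[-2.5,-0.5,10],[0,0,0]],
    [[0,0,20],[0,0,0]],
    [[0,0,14],[0,0,0]],
    [[0,0,4],[0,0,0]],
    [[0,0,0],[0,0,0]],
  ],
)

```text
time_s: 6.45
position: [0.5238, 0.1544, 0.1026]
tcp_rot: [[-0.983, 0.182, -0.002], [0.182, 0.983, -0.0], [0.002, -0.001, -1.0]]
force: [1.0, 0.0, -1.4]
opening: 0.692
grasp_force: 30.0
```

Run:
```python
from h import *
im,C,st=look('w4'); print(st['time_s'],st['position'],delta([.5217,.1562,.098],st),st['force'])
print(proj(C,[.5217,.1562,.096]), proj(C,st['position']+st['tcp_rot']@[.002,.0005,-.0085]))
cv2.imwrite('pics/w4z.png',cv2.resize(im[200:310,210:350],None,fx=4.2,fy=4.2,interpolation=2)[:,:,::-1])
```

```text
6.45 [0.52378377 0.15439088 0.10258743] [2.4 1.4 4.6] [ 0.96715241  0.04321914 -1.36554422]
[282.46753382 255.29057546] [281.10199226 267.3698324 ]
```

View pics/w4z.png

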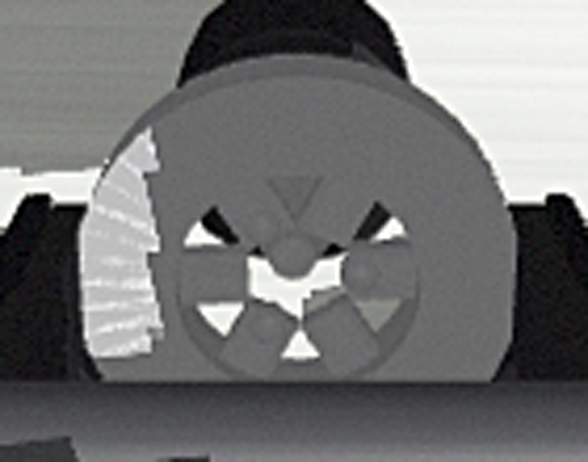

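The tip shows through the hole, about 1–1.5 mm off centre after parallax. Small correction, then press.

drive_tool(
  motion=[
    [[-1,-0.7,3],[0,0,0]],
    [[0,0,5],[0,0,0]],
    [[0,0,5],[0,0,0]],
    [[0,0,5],[0,0,0]],
  ],
)

```text
time_s: 6.9
position: [0.5258, 0.1545, 0.0855]
tcp_rot: [[-0.984, 0.18, 0.002], [0.18, 0.984, -0.0], [-0.002, 0.0, -1.0]]
force: [0.4, -2.0, 1.0]
opening: 0.69
grasp_force: 30.0
```

drive_tool(
  motion=[
    [[0,0,5],[0,0,0]],
    [[0,0,5],[0,0,0]],
    [[0,0,4],[0,0,0]],
  ],
)

```text
time_s: 7.2
position: [0.5265, 0.154, 0.0721]
tcp_rot: [[-0.984, 0.18, 0.003], [0.18, 0.984, -0.001], [-0.003, -0.0, -1.0]]
force: [0.6, -2.3, 6.2]
opening: 0.694
grasp_force: 30.0
```

drive_tool(
  motion=[
    [[0,0,4],[0,0,0]],
    [[0,0,4],[0,0,0]],
    [[0,0,4],[0,0,0]],
    [[0,0,3],[0,0,0]],
    [[0,0,0],[0,0,0]],
  ],
)

```text
time_s: 7.7
position: [0.5261, 0.154, 0.0561]
tcp_rot: [[-0.984, 0.18, 0.002], [0.18, 0.984, -0.001], [-0.002, -0.0, -1.0]]
force: [3.3, -4.0, -5.3]
opening: 0.694
grasp_force: 30.0
```

drive_tool(
  motion=[
    [[0,0,2],[0,0,0]],
    [[0,0,0],[0,0,0]],
  ],
)

```text
time_s: 7.9
position: [0.5261, 0.1542, 0.0542]
tcp_rot: [[-0.984, 0.181, 0.002], [0.181, 0.984, -0.0], [-0.002, -0.0, -1.0]]
force: [3.8, -4.0, -4.2]
opening: 0.69
grasp_force: 30.0
```

drive_tool(
  motion=[
    [[0,0,2],[0,0,0]],
    [[0,0,0],[0,0,0]],
  ],
)

```text
time_s: 8.1
position: [0.5263, 0.1543, 0.0535]
tcp_rot: [[-0.984, 0.18, 0.002], [0.18, 0.984, -0.0], [-0.002, -0.0, -1.0]]
force: [1.3, -4.9, 5.9]
opening: 0.691
grasp_force: 30.0
```

drive_tool(
  motion=[
    [[0,0,1.5],[0,0,0]],
    [[0,0,0],[0,0,0]],
  ],
)

```text
time_s: 8.3
position: [0.5263, 0.1543, 0.0533]
tcp_rot: [[-0.984, 0.18, 0.003], [0.18, 0.984, -0.0], [-0.003, 0.0, -1.0]]
force: [-0.5, -4.9, 16.1]
opening: 0.693
grasp_force: 30.0
```

drive_tool(
  motion=[
    [[0,0,0],[0,0,0]],
    [[0,0,0],[0,0,0]],
    [[0,0,0],[0,0,0]],
    [[0,0,-10],[0,0,0]],
    [[0,0,-30],[0,0,0]],
  ],
  gripper=0.85,
)

```text
time_s: 8.8
position: [0.5225, 0.1546, 0.0892]
tcp_rot: [[-0.983, 0.181, -0.008], [0.181, 0.984, -0.0], [0.008, -0.002, -1.0]]
force: [0.0, -0.1, 0.4]
opening: 0.847
grasp_force: 0.0
```

drive_tool(
  motion=[
    [[0,0,-40],[0,0,0]],
    [[0,-20,-20],[0,0,0]],
    [[1,-45,0],[0,0,0]],
    [[1,-45,0],[0,0,0]],
    [[1,-45,0],[0,0,0]],
  ],
  gripper=1.0,
)

```text
time_s: 9.3
position: [0.4937, 0.0019, 0.1517]
tcp_rot: [[-0.984, 0.179, 0.0], [0.179, 0.984, 0.0], [-0.0, 0.0, -1.0]]
force: [0.7, -0.4, -0.2]
opening: 0.999
grasp_force: 0.0
```

drive_tool(
  motion=[
    [[1,-45,0],[0,0,0]],
    [[1,-45,0],[0,0,0]],
    [[0,-45,10],[0,0,0]],
    [[0,-27,25],[0,0,0]],
    [[0,0,5],[0,0,0]],
  ],
)

```text
time_s: 9.8
position: [0.462, -0.159, 0.1097]
tcp_rot: [[-0.983, 0.186, -0.002], [0.186, 0.983, 0.001], [0.002, 0.001, -1.0]]
force: [0.0, 0.7, 0.1]
opening: 1.0
grasp_force: 0.0
```

Run:
```python
from h import *
im,C,st=look('w5'); print(st['time_s'],st['position'])
for n,gs in dict(C=[.465,-.1545],D=[.438,-.286],B=[.525,.155]).items():
    z=.062 if n=='B' else .01; print(n,proj(C,[*gs,z]).round(1),nutfind(im,C,gs,z))
t=capture('top'); cv2.imwrite('pics/top1.png',t[:,:,::-1])
q,_=nutfind(im,C,[.465,-.1545]); print(delta([q[0][0][0],q[0][0][1],.002],st))
```

```text
9.8 [ 0.46200858 -0.15897797  0.10973144]
C [285.4 215.8] ([(array([ 0.4632, -0.1519,  0.01  ]), array([287.8, 213.5]), np.float32(30.9)), (array([ 0.4604, -0.1577,  0.01  ]), array([281.2, 211.8]), np.float32(32.4))], np.float64(33.2))
D [141.  213.6] ([(array([ 0.4382, -0.2808,  0.01  ]), array([146.5, 212.8]), np.float32(32.4))], np.float64(30.2))Traceback (most recent call last):
  File "<stdin>", line 4, in <module>
  File "h.py", line 38, in nutfind
    g=cv2.cvtColor(im,cv2.COLOR_RGB2GRAY)[y0:int(px[1])+w,x0:int(px[0])+w]; g=cv2.resize(g,None,fx=3,fy=3,interpolation=cv2.INTER_CUBIC)
                                                                              ~~~~~~~~~~^^^^^^^^^^^^^^^^^^^^^^^^^^^^^^^^^^^^^^^^^^^^^^^^
cv2.error: OpenCV(4.12.0) /io/opencv/modules/imgproc/src/resize.cpp:4208: error: (-215:Assertion failed) !ssize.empty() in function 'resize'
```

View pics/w5.png

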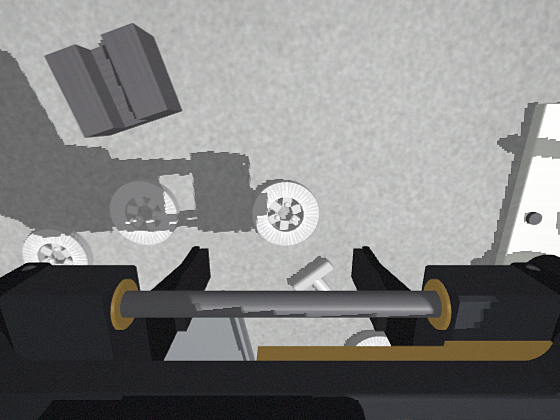

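Nut C is at pixel (286,212), with D and E to the left at (143,212) and (55,255), unmoved. The wing bolt at (315,275) is clear of the fingers.

drive_tool(
  motion=[
    [[2,5.2,20],[0,0,0]],
    [[0,0,35],[0,0,0]],
    [[0,0,30],[0,0,0]],
    [[0,0,15],[0,0,0]],
    [[0,0,4],[0,0,0]],
  ],
)

```text
time_s: 10.35
position: [0.4613, -0.1487, 0.006]
tcp_rot: [[-0.984, 0.179, -0.003], [0.179, 0.984, 0.002], [0.003, 0.002, -1.0]]
force: [-0.3, 0.7, 0.0]
opening: 1.0
grasp_force: 0.0
```

drive_tool(
  motion=[
    [[0,0,3],[0,0,0]],
    [[0,0,0],[0,0,0]],
  ],
)

```text
time_s: 10.55
position: [0.4626, -0.1504, 0.0047]
tcp_rot: [[-0.984, 0.18, 0.001], [0.18, 0.984, -0.0], [-0.001, -0.0, -1.0]]
force: [-0.4, -0.2, -0.0]
opening: 1.001
grasp_force: 0.0
```

drive_tool(
  motion=[
    [[1,-3,3],[0,0,0]],
    [[0,0,0],[0,0,0]],
  ],
)

```text
time_s: 10.75
position: [0.4607, -0.154, 0.0016]
tcp_rot: [[-0.983, 0.181, 0.001], [0.181, 0.983, -0.001], [-0.001, -0.0, -1.0]]
force: [0.4, -0.3, -0.7]
opening: 0.998
grasp_force: 0.0
```

drive_tool(
  motion=[
    [[0,0,0],[0,0,0]],
    [[0,0,0],[0,0,0]],
    [[0,0,0],[0,0,0]],
    [[0,0,0],[0,0,0]],
    [[0,0,0],[0,0,0]],
  ],
  gripper=0.5,
)

```text
time_s: 11.25
position: [0.4605, -0.1537, 0.0011]
tcp_rot: [[-0.984, 0.181, 0.0], [0.181, 0.984, -0.0], [-0.0, -0.0, -1.0]]
force: [-0.6, 0.2, 1.5]
opening: 0.689
grasp_force: 30.0
```

drive_tool(
  motion=[
    [[0,0,-15],[0,0,0]],
    [[0,0,-35],[0,0,0]],
    [[0,0,-45],[0,0,0]],
    [[-4,15,-35],[0,0,0]],
    [[-9,35,-10],[0,0,0]],
  ],
)

```text
time_s: 11.75
position: [0.4843, -0.109, 0.1446]
tcp_rot: [[-0.983, 0.184, 0.006], [0.184, 0.983, -0.004], [-0.007, -0.003, -1.0]]
force: [1.3, -0.5, -0.6]
opening: 0.686
grasp_force: 30.0
```

drive_tool(
  motion=[
    [[-12,47,0],[0,0,0]],
    [[-12,47,0],[0,0,0]],
    [[-12,47,0],[0,0,0]],
    [[-10,42,0],[0,0,0]],
    [[-5,20,0],[0,0,0]],
  ],
)

```text
time_s: 12.25
position: [0.5698, 0.0872, 0.1408]
tcp_rot: [[-0.984, 0.178, 0.001], [0.178, 0.984, 0.001], [-0.0, 0.001, -1.0]]
force: [0.4, -0.6, -1.2]
opening: 0.689
grasp_force: 30.0
```

drive_tool(
  motion=[
    [[0,0,10],[0,0,0]],
    [[0,0,10],[0,0,0]],
    [[0,0,0],[0,0,0]],
  ],
)

```text
time_s: 12.55
position: [0.5666, 0.0827, 0.1188]
tcp_rot: [[-0.983, 0.182, -0.006], [0.182, 0.983, -0.0], [0.006, -0.001, -1.0]]
force: [-0.3, 0.6, -0.9]
opening: 0.688
grasp_force: 30.0
```

Run:
```python
from h import *
im,C,st=look('w6'); print(st['time_s'],st['position'],delta([.570,.084,.103],st),st['force'],st['grasp_force'])
g=cv2.cvtColor(im,cv2.COLOR_RGB2GRAY)
cv2.imwrite('pics/w6z.png',cv2.resize(im[90:310,150:430],None,fx=2.7,fy=2.7,interpolation=2)[:,:,::-1])
```

```text
12.55 [0.56662365 0.08274768 0.11876133] [-3.2  1.9 15.7] [-0.32359828  0.58173853 -0.85422469] 29.99973786994815
```

View pics/w6z.png

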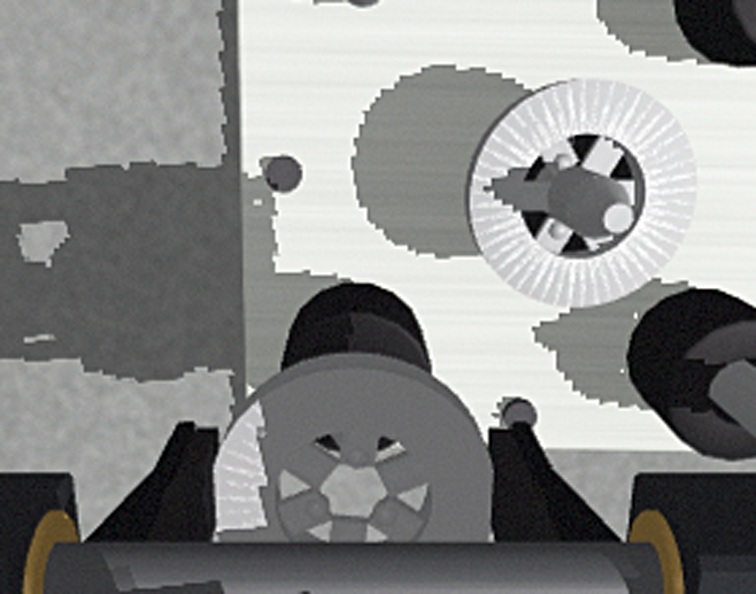

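Run:
```python
from h import *
st=read_state(); C=cam('wrist',st)
print(onz(C,(366,161.5),.062),onz(C,(379.6,170.7),.096), onz(C,(281.5,272.2),st['position'][2]+.0035), st['position'])
print(proj(C,[.5685,.0855,.096]),proj(C,[.57,.084,.096]))
```

```text
[0.52567781 0.15463695 0.062     ] [0.52678541 0.15367785 0.096     ] [0.57129983 0.08253277 0.12303668] [0.56731235 0.08249217 0.11953668]
[284.88195839 248.47692861] [283.11743759 250.81547177]
```

drive_tool(
  motion=[
    [[-3,0.7,8],[0,0,0]],
    [[0,0,8],[0,0,0]],
    [[0,0,0],[0,0,0]],
    [[0,0,0],[0,0,0]],
  ],
)

```text
time_s: 13.0
position: [0.572, 0.0834, 0.1047]
tcp_rot: [[-0.983, 0.181, -0.001], [0.181, 0.983, 0.0], [0.001, -0.0, -1.0]]
force: [0.1, 0.2, -0.8]
opening: 0.688
grasp_force: 30.0
```

Run:
```python
from h import *
im,C,st=look('w7'); print(st['time_s'],st['position'],delta([.570,.083,.103],st),st['force'])
a=im[200:310,210:350]; b=cv2.imread('pics/w4.png')[200:310,210:350,::-1]
cv2.imwrite('pics/w7z.png',cv2.resize(a,None,fx=5,fy=5,interpolation=2)[:,:,::-1])
```

```text
13.0 [0.57195085 0.08344279 0.10468595] [ 1.8 -0.8  1.7] [ 0.10170174  0.17222218 -0.83864976]
```

View pics/w7z.png

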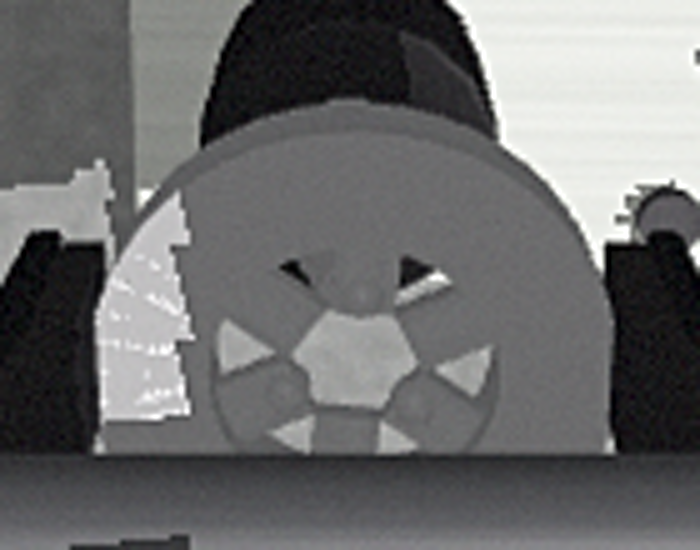

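Tip not visible in the hole: it's hidden behind the tooth nearest the base, so the nut sits a few mm too far out. Back 3 mm, slightly lower, and check for a tip in the hole numerically.

drive_tool(
  motion=[
    [[3,-0.5,2],[0,0,0]],
    [[0,0,0],[0,0,0]],
    [[0,0,0],[0,0,0]],
  ],
)

```text
time_s: 13.35
position: [0.569, 0.0839, 0.1032]
tcp_rot: [[-0.984, 0.181, 0.0], [0.181, 0.984, 0.0], [-0.0, 0.0, -1.0]]
force: [0.1, -0.1, -1.2]
opening: 0.687
grasp_force: 30.0
```

```bash
cat >> h.py <<'E'
def grid(im,x0=258,x1=304,y0=244,y1=292,s=2):
    g=cv2.cvtColor(im,cv2.COLOR_RGB2GRAY)[y0:y1:s,x0:x1:s]//26
    for i,r in enumerate(g): print(y0+s*i,''.join(str(min(v,9)) for v in r))
E
python3 - <<'E'
from h import *
im,C,st=look('w8'); print(st['time_s'],st['position'],st['force'],proj(C,[.5715,.0838,.096]),proj(C,[.5685,.0855,.096]))
grid(im)
E
```

```text
13.35 [0.56902519 0.08391487 0.1031653 ] [ 0.1440966  -0.10144126 -1.22835228] [280.74920857 261.81201056] [282.54896143 257.14337823]
244 44444444444444444444444
246 44444444444444444444444
248 44444444444444444444444
250 44444444344444444444444
252 44444333334444443034444
254 44433233344444443111444
256 44444333334444442011134
258 44444433344444340012333
260 44444444344444342333444
262 44444444444343443434444
264 34444444344344663444444
266 54444436644446665444444
268 66434466666566666344444
270 66663466666665666544444
272 64333366666655566644456
274 33444336666666666333665
276 44434435666666663343346
278 44444435665666634444433
280 44434433456666534443443
282 44443333333333344443444
284 44444565444444543334444
286 44356664444443664444444
288 33335664444444666544444
290 33333233333333554233332
```

The tip now shows at about (279.5,261), where it should be directly below the hole centre (281,272). Pressing.

drive_tool(
  motion=[
    [[0,0,5],[0,0,0]],
    [[0,0,5],[0,0,0]],
    [[0,0,5],[0,0,0]],
    [[0,0,5],[0,0,0]],
    [[0,0,5],[0,0,0]],
  ],
)

```text
time_s: 13.9
position: [0.5693, 0.0836, 0.0779]
tcp_rot: [[-0.984, 0.181, -0.0], [0.181, 0.984, -0.0], [0.0, -0.0, -1.0]]
force: [-1.8, -0.5, 7.6]
opening: 0.686
grasp_force: 30.0
```

drive_tool(
  motion=[
    [[0,0,5],[0,0,0]],
    [[0,0,5],[0,0,0]],
    [[0,0,5],[0,0,0]],
    [[0,0,4],[0,0,0]],
    [[0,0,0],[0,0,0]],
  ],
)

```text
time_s: 14.4
position: [0.5688, 0.0835, 0.0581]
tcp_rot: [[-0.984, 0.181, -0.001], [0.181, 0.984, -0.0], [0.001, -0.001, -1.0]]
force: [1.0, -2.8, -5.0]
opening: 0.691
grasp_force: 30.0
```

drive_tool(
  motion=[
    [[0,0,3],[0,0,0]],
    [[0,0,2],[0,0,0]],
    [[0,0,0],[0,0,0]],
  ],
)

```text
time_s: 14.7
position: [0.5692, 0.0837, 0.0536]
tcp_rot: [[-0.984, 0.181, 0.0], [0.181, 0.984, -0.0], [-0.0, -0.0, -1.0]]
force: [0.5, -1.5, -3.3]
opening: 0.692
grasp_force: 30.0
```

drive_tool(
  motion=[
    [[0,0,2],[0,0,0]],
    [[0,0,0],[0,0,0]],
  ],
)

```text
time_s: 14.9
position: [0.5694, 0.0837, 0.0531]
tcp_rot: [[-0.984, 0.181, 0.0], [0.181, 0.984, -0.0], [-0.001, -0.0, -1.0]]
force: [-2.7, -2.1, 7.3]
opening: 0.686
grasp_force: 30.0
```

drive_tool(
  motion=[
    [[0,0,1.5],[0,0,0]],
    [[0,0,0],[0,0,0]],
  ],
)

```text
time_s: 15.1
position: [0.5694, 0.0837, 0.053]
tcp_rot: [[-0.984, 0.18, 0.001], [0.18, 0.984, -0.0], [-0.001, -0.0, -1.0]]
force: [-4.3, -2.9, 16.0]
opening: 0.685
grasp_force: 30.0
```

drive_tool(
  motion=[
    [[0,0,0],[0,0,0]],
    [[0,0,0],[0,0,0]],
    [[0,0,0],[0,0,0]],
    [[0,0,-10],[0,0,0]],
    [[0,0,-30],[0,0,0]],
  ],
  gripper=0.85,
)

```text
time_s: 15.6
position: [0.5669, 0.084, 0.0886]
tcp_rot: [[-0.983, 0.181, -0.007], [0.181, 0.983, 0.001], [0.007, -0.001, -1.0]]
force: [-0.1, 0.5, -0.1]
opening: 0.846
grasp_force: 0.0
```

drive_tool(
  motion=[
    [[0,0,-35],[0,0,0]],
    [[-10,-15,-10],[0,0,0]],
    [[-25,-35,0],[0,0,0]],
    [[-25,-35,0],[0,0,0]],
    [[-25,-35,0],[0,0,0]],
  ],
  gripper=1.0,
)

```text
time_s: 16.1
position: [0.6317, -0.0514, 0.1357]
tcp_rot: [[-0.984, 0.18, 0.0], [0.18, 0.984, -0.0], [-0.0, -0.0, -1.0]]
force: [0.9, -0.4, 0.2]
opening: 0.997
grasp_force: 0.0
```

drive_tool(
  motion=[
    [[-15,-25,5],[0,0,0]],
    [[-8,-8,10],[0,0,0]],
    [[0,0,0],[0,0,0]],
    [[0,0,0],[0,0,0]],
  ],
)

```text
time_s: 16.5
position: [0.6463, -0.0849, 0.1194]
tcp_rot: [[-0.984, 0.181, -0.003], [0.181, 0.984, 0.002], [0.004, 0.001, -1.0]]
force: [0.1, 0.0, -0.1]
opening: 1.003
grasp_force: 0.0
```

Run:
```python
from h import *
im,C,st=look('w9'); print(st['time_s'],st['position'])
print(proj(C,[.648,-.086,.01]).round(1),nutfind(im,C,[.648,-.086]))
T=cam('top'); print('bottle',onz(T,(327,131),.09),'petri',onz(T,(284,123),.01))
t=capture('top'); cv2.imwrite('pics/top2.png',t[:,:,::-1])
for a in [(380,245),(418,234)]:
    pa,ea=blob(t,a,17,135); print(pa,ea,onz(T,pa,.008))
```

```text
16.5 [ 0.64630889 -0.08489034  0.11936979]
[279.2 212.6] ([(array([ 0.6468, -0.0845,  0.01  ]), array([280.5, 211.2]), np.float32(31.4)), (array([ 0.6304, -0.1183,  0.01  ]), array([242.5, 201.2]), np.float32(30.3))], np.float64(32.2))
bottle [ 0.71831204 -0.14264817  0.09      ] petri [ 0.76446662 -0.03694222  0.01      ]Traceback (most recent call last):
  File "<stdin>", line 7, in <module>
  File "h.py", line 25, in blob
    (x,y),(a,b),t=cv2.fitEllipse(cv2.convexHull(c)) ; return np.array([x+x0,y+y0]),(round(a,1),round(b,1))
                  ~~~~~~~~~~~~~~^^^^^^^^^^^^^^^^^^^
cv2.error: OpenCV(4.12.0) /io/opencv/modules/imgproc/src/shapedescr.cpp:361: error: (-201:Incorrect size of input array) There should be at least 5 points to fit the ellipse in function 'fitEllipseNoDirect'
```

View pics/w9.png

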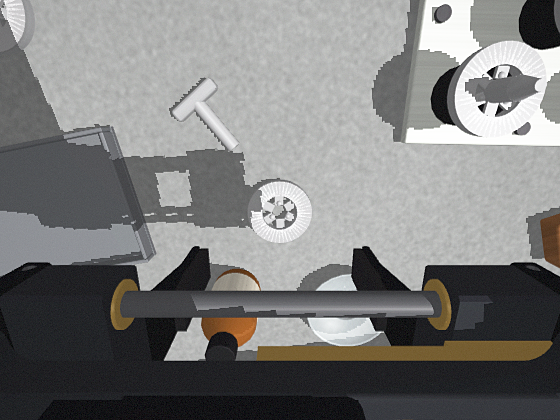

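Nut A is at (280,211), right below the TCP; the bottle at (230,310) and the dish at (345,310) are clear of the body by roughly 18 mm. Descend.

drive_tool(
  motion=[
    [[0,0,20],[0,0,0]],
    [[0,0,35],[0,0,0]],
    [[0,0,35],[0,0,0]],
    [[0,0,18],[0,0,0]],
    [[0,0,4],[0,0,0]],
  ],
)

```text
time_s: 17.1
position: [0.6455, -0.0839, 0.0063]
tcp_rot: [[-0.984, 0.179, -0.005], [0.179, 0.984, 0.002], [0.005, 0.001, -1.0]]
force: [-0.4, -0.1, -0.1]
opening: 1.0
grasp_force: 0.0
```

drive_tool(
  motion=[
    [[0,0,0],[0,0,0]],
    [[0,0,0],[0,0,0]],
  ],
)

```text
time_s: 17.3
position: [0.6488, -0.0858, 0.0101]
tcp_rot: [[-0.984, 0.18, 0.002], [0.18, 0.984, -0.001], [-0.003, -0.0, -1.0]]
force: [-0.7, -0.2, 0.0]
opening: 1.003
grasp_force: 0.0
```

drive_tool(
  motion=[
    [[2,0.5,5],[0,0,0]],
    [[0,0,3.5],[0,0,0]],
    [[0,0,0],[0,0,0]],
    [[0,0,0],[0,0,0]],
  ],
)

```text
time_s: 17.7
position: [0.6461, -0.0854, 0.0005]
tcp_rot: [[-0.983, 0.181, 0.001], [0.181, 0.983, -0.0], [-0.001, 0.0, -1.0]]
force: [0.2, 0.7, 2.1]
opening: 1.001
grasp_force: 1.0
```

drive_tool(
  motion=[
    [[0,0,0],[0,0,0]],
    [[0,0,0],[0,0,0]],
    [[0,0,0],[0,0,0]],
    [[0,0,0],[0,0,0]],
    [[0,0,0],[0,0,0]],
  ],
  gripper=0.5,
)

```text
time_s: 18.2
position: [0.6463, -0.0854, 0.0005]
tcp_rot: [[-0.984, 0.181, 0.001], [0.181, 0.984, -0.0], [-0.001, -0.0, -1.0]]
force: [-0.7, 0.5, 4.5]
opening: 0.69
grasp_force: 30.8
```

drive_tool(
  motion=[
    [[0,0,-15],[0,0,0]],
    [[0,0,-35],[0,0,0]],
    [[0,0,-45],[0,0,0]],
    [[2,5,-40],[0,0,0]],
    [[8,20,-10],[0,0,0]],
  ],
)

```text
time_s: 18.7
position: [0.644, -0.0614, 0.1507]
tcp_rot: [[-0.983, 0.183, 0.01], [0.183, 0.983, -0.004], [-0.01, -0.002, -1.0]]
force: [0.9, 0.5, -0.8]
opening: 0.689
grasp_force: 30.0
```

drive_tool(
  motion=[
    [[16,42,0],[0,0,0]],
    [[17,46,0],[0,0,0]],
    [[17,46,0],[0,0,0]],
    [[17,46,0],[0,0,0]],
    [[15,40,0],[0,0,0]],
  ],
)

```text
time_s: 19.2
position: [0.598, 0.1744, 0.1451]
tcp_rot: [[-0.984, 0.18, -0.002], [0.18, 0.984, -0.0], [0.002, -0.0, -1.0]]
force: [0.0, 0.9, -1.7]
opening: 0.69
grasp_force: 30.0
```

drive_tool(
  motion=[
    [[8,20,0],[0,0,0]],
    [[2,7,10],[0,0,0]],
    [[0,0,18],[0,0,0]],
    [[0,0,4],[0,0,0]],
    [[0,0,0],[0,0,0]],
  ],
)

```text
time_s: 19.7
position: [0.5939, 0.1993, 0.1116]
tcp_rot: [[-0.983, 0.182, -0.003], [0.182, 0.983, -0.001], [0.003, -0.002, -1.0]]
force: [0.6, 0.6, -0.8]
opening: 0.689
grasp_force: 30.0
```

drive_tool(
  motion=[
    [[0,0,0],[0,0,0]],
    [[0,0,0],[0,0,0]],
  ],
)

```text
time_s: 19.9
position: [0.5955, 0.1999, 0.1137]
tcp_rot: [[-0.983, 0.182, 0.001], [0.182, 0.983, 0.0], [-0.001, 0.0, -1.0]]
force: [-0.1, 0.5, -0.4]
opening: 0.69
grasp_force: 30.0
```

Run:
```python
from h import *
im,C,st=look('w10'); print(st['time_s'],st['position'],delta([.595,.201,.103],st),st['force'],st['opening'])
print(proj(C,[.5954,.2014,.096]))
grid(im)
```

```text
19.9 [0.59546828 0.1999277  0.11368042] [ 0.7  1.  10.7] [-0.05099079  0.49673145 -0.4369477 ] 0.690400434970948
[282.37159974 250.68536994]
244 44444444444444444444444
246 44444444444444444444444
248 44444443444444334444444
250 44435002444444421134444
252 44466511444444301274444
254 44356666444444476633444
256 44433566434444453344444
258 44444334444434433444444
260 44444443444445534444444
262 44444444666666654444444
264 44444436666666664444444
266 34444456666666666444446
268 64344466666656666644566
270 66644566665666656633466
272 66434366656666655344334
274 63344434656656663444444
276 34444443666666663444444
278 44434443566566643444444
280 44444444333333334343444
282 44444434544444455444444
284 44444356544444456654444
286 34444666644444456664344
288 34433356644444446433333
290 32333333233333333333333
```

drive_tool(
  motion=[
    [[0.7,1,6],[0,0,0]],
    [[0,0,5],[0,0,0]],
    [[0,0,0],[0,0,0]],
    [[0,0,0],[0,0,0]],
  ],
)

```text
time_s: 20.35
position: [0.594, 0.2018, 0.1017]
tcp_rot: [[-0.984, 0.181, -0.001], [0.181, 0.984, -0.0], [0.001, -0.0, -1.0]]
force: [-0.4, 0.3, -1.0]
opening: 0.691
grasp_force: 30.0
```

Run:
```python
from h import *
im,C,st=look('w11'); print(st['time_s'],st['position'],delta([.595,.201,.103],st),st['force'],st['opening'])
print(proj(C,[.5954,.2014,.096]))
grid(im)
```

```text
20.35 [0.59397273 0.20176252 0.10168492] [-1.1 -0.6 -1.3] [-0.35678342  0.32049058 -1.00533863] 0.691424268100021
[280.06832315 261.48949112]
244 44444444444444444444444
246 44444444444444444444444
248 44444444444444434444444
250 44444334444444333034444
252 44400334444444433012444
254 44310433444444433133444
256 44433233444443432344444
258 44444333444434434444444
260 44444443444433344444444
262 44444444444443244444444
264 44444446444445654444444
266 34444456544445556444446
268 64344466665656666644566
270 66644566566666666633466
272 66434366666666665344333
274 63344434666666663444443
276 33434443666666663444444
278 44434443556666643444344
280 44434444333333334333444
282 44444434544444456444444
284 44444356644444456654444
286 44444666634444456664344
288 34433356644444445433333
290 32333333333333332333333
```

Tip at (280,260.5) against an expected (280.5,261): aligned. Press.

drive_tool(
  motion=[
    [[0,0,5],[0,0,0]],
    [[0,0,5],[0,0,0]],
    [[0,0,5],[0,0,0]],
    [[0,0,5],[0,0,0]],
    [[0,0,5],[0,0,0]],
  ],
)

```text
time_s: 20.9
position: [0.595, 0.2014, 0.0773]
tcp_rot: [[-0.984, 0.181, 0.002], [0.181, 0.984, -0.001], [-0.002, -0.0, -1.0]]
force: [-1.5, -1.1, 12.3]
opening: 0.691
grasp_force: 30.0
```

drive_tool(
  motion=[
    [[0,0,5],[0,0,0]],
    [[0,0,5],[0,0,0]],
    [[0,0,5],[0,0,0]],
    [[0,0,4],[0,0,0]],
    [[0,0,0],[0,0,0]],
  ],
)

```text
time_s: 21.4
position: [0.5942, 0.2011, 0.0573]
tcp_rot: [[-0.984, 0.181, -0.0], [0.181, 0.984, -0.001], [0.0, -0.001, -1.0]]
force: [1.5, -2.8, -3.7]
opening: 0.691
grasp_force: 30.0
```

drive_tool(
  motion=[
    [[0,0,3],[0,0,0]],
    [[0,0,2],[0,0,0]],
    [[0,0,0],[0,0,0]],
  ],
)

```text
time_s: 21.7
position: [0.5945, 0.2014, 0.0526]
tcp_rot: [[-0.984, 0.181, 0.001], [0.181, 0.984, -0.0], [-0.001, -0.0, -1.0]]
force: [2.1, -3.4, -3.0]
opening: 0.69
grasp_force: 30.0
```

drive_tool(
  motion=[
    [[0,0,1.5],[0,0,0]],
    [[0,0,0],[0,0,0]],
  ],
)

```text
time_s: 21.9
position: [0.5945, 0.2015, 0.0524]
tcp_rot: [[-0.984, 0.181, 0.001], [0.181, 0.984, -0.001], [-0.001, -0.0, -1.0]]
force: [-0.4, -4.3, 4.8]
opening: 0.692
grasp_force: 30.0
```

drive_tool(
  motion=[
    [[0,0,2],[0,0,0]],
    [[0,0,0],[0,0,0]],
  ],
)

```text
time_s: 22.1
position: [0.5946, 0.2015, 0.0523]
tcp_rot: [[-0.984, 0.18, 0.001], [0.18, 0.984, -0.001], [-0.001, -0.0, -1.0]]
force: [-2.2, -5.1, 17.0]
opening: 0.696
grasp_force: 30.0
```

drive_tool(
  motion=[
    [[0,0,0],[0,0,0]],
    [[0,0,0],[0,0,0]],
    [[0,0,0],[0,0,0]],
    [[0,0,-10],[0,0,0]],
    [[0,0,-30],[0,0,0]],
  ],
  gripper=0.85,
)

```text
time_s: 22.6
position: [0.5915, 0.2017, 0.0871]
tcp_rot: [[-0.983, 0.181, -0.008], [0.181, 0.984, -0.001], [0.007, -0.002, -1.0]]
force: [-0.4, -0.1, -0.5]
opening: 0.849
grasp_force: 0.0
```

drive_tool(
  motion=[
    [[0,0,-35],[0,0,0]],
    [[2,-15,-10],[0,0,0]],
    [[4,-35,0],[0,0,0]],
    [[6,-47,0],[0,0,0]],
    [[6,-47,0],[0,0,0]],
  ],
  gripper=1.0,
)

```text
time_s: 23.1
position: [0.5492, 0.0622, 0.1344]
tcp_rot: [[-0.984, 0.179, -0.0], [0.179, 0.984, -0.0], [0.0, -0.0, -1.0]]
force: [0.7, -0.6, -0.1]
opening: 0.998
grasp_force: 0.0
```

drive_tool(
  motion=[
    [[6,-47,0],[0,0,0]],
    [[6,-47,0],[0,0,0]],
    [[6,-47,0],[0,0,0]],
    [[6,-47,0],[0,0,0]],
    [[6,-47,0],[0,0,0]],
  ],
)

```text
time_s: 23.6
position: [0.4768, -0.1639, 0.1343]
tcp_rot: [[-0.983, 0.181, -0.001], [0.181, 0.983, 0.001], [0.001, 0.0, -1.0]]
force: [0.7, 0.0, -1.3]
opening: 1.001
grasp_force: 0.0
```

drive_tool(
  motion=[
    [[6,-47,0],[0,0,0]],
    [[6,-45,0],[0,0,0]],
    [[4,-35,10],[0,0,0]],
    [[0,0,10],[0,0,0]],
    [[0,0,0],[0,0,0]],
  ],
)

```text
time_s: 24.1
position: [0.4379, -0.2839, 0.113]
tcp_rot: [[-0.983, 0.184, -0.003], [0.184, 0.983, 0.004], [0.004, 0.003, -1.0]]
force: [-0.2, 1.7, 0.4]
opening: 1.002
grasp_force: 0.0
```

drive_tool(
  motion=[
    [[0,0,0],[0,0,0]],
    [[0,0,0],[0,0,0]],
  ],
)

```text
time_s: 24.3
position: [0.4399, -0.2829, 0.1147]
tcp_rot: [[-0.984, 0.179, -0.0], [0.179, 0.984, 0.001], [0.0, 0.001, -1.0]]
force: [0.7, -0.1, 0.2]
opening: 1.0
grasp_force: 0.0
```

Run:
```python
from h import *
im,C,st=look('w12'); print(st['time_s'],st['position'])
print(proj(C,[.438,-.2855,.01]).round(1),nutfind(im,C,[.438,-.2855]))
print(nutfind(im,C,[.467,-.386]))
```

```text
24.3 [ 0.43991541 -0.28289221  0.11467483]
[277.  210.5] ([(array([ 0.4383, -0.2841,  0.01  ]), array([278.5, 210.5]), np.float32(32.0)), (array([ 0.4755, -0.2625,  0.01  ]), array([307.2, 242.5]), np.float32(33.6))], np.float64(32.8))
([(array([ 0.4692, -0.3813,  0.01  ]), array([187.8, 256.5]), np.float32(27.4)), (array([ 0.465, -0.388,  0.01 ]), array([180.2, 253.8]), np.float32(28.5))], np.float64(29.4))
```

View pics/w12.png

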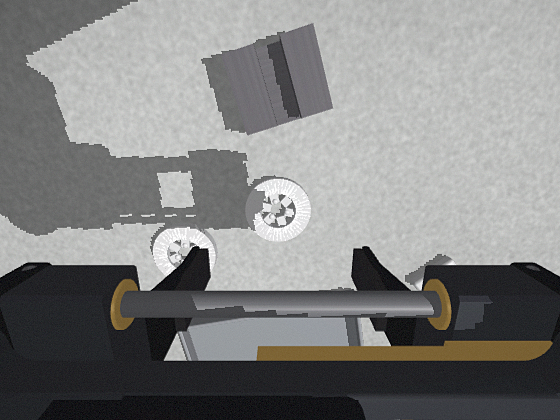

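Nut D at (278,209), E at (183,252) just clear of the finger. Descend.

drive_tool(
  motion=[
    [[1.3,-1.8,20],[0,0,0]],
    [[0,0,35],[0,0,0]],
    [[0,0,30],[0,0,0]],
    [[0,0,15],[0,0,0]],
    [[0,0,5],[0,0,0]],
  ],
)

```text
time_s: 24.85
position: [0.4379, -0.2843, 0.0083]
tcp_rot: [[-0.984, 0.179, -0.002], [0.179, 0.984, 0.002], [0.002, 0.002, -1.0]]
force: [-1.5, -0.3, -0.2]
opening: 0.998
grasp_force: 0.0
```

drive_tool(
  motion=[
    [[0,0,0],[0,0,0]],
    [[0,0,0],[0,0,0]],
    [[0,0,0],[0,0,0]],
  ],
)

```text
time_s: 25.15
position: [0.439, -0.2863, 0.0107]
tcp_rot: [[-0.984, 0.18, 0.002], [0.18, 0.984, -0.002], [-0.002, -0.001, -1.0]]
force: [0.8, -0.2, -0.5]
opening: 1.003
grasp_force: 0.0
```

drive_tool(
  motion=[
    [[0.7,1.5,5],[0,0,0]],
    [[0,0,4],[0,0,0]],
    [[0,0,0],[0,0,0]],
    [[0,0,0],[0,0,0]],
  ],
)

```text
time_s: 25.55
position: [0.4377, -0.2843, 0.0005]
tcp_rot: [[-0.984, 0.181, -0.0], [0.181, 0.984, 0.0], [0.0, 0.0, -1.0]]
force: [-0.6, -0.7, 0.5]
opening: 1.002
grasp_force: 0.1
```

drive_tool(
  motion=[
    [[0,0,0],[0,0,0]],
    [[0,0,0],[0,0,0]],
    [[0,0,0],[0,0,0]],
    [[0,0,0],[0,0,0]],
    [[0,0,0],[0,0,0]],
  ],
  gripper=0.5,
)

```text
time_s: 26.05
position: [0.4378, -0.2843, 0.0005]
tcp_rot: [[-0.984, 0.181, -0.0], [0.181, 0.984, -0.0], [0.0, -0.0, -1.0]]
force: [-0.5, -0.0, -0.3]
opening: 0.682
grasp_force: 30.0
```

drive_tool(
  motion=[
    [[0,0,-15],[0,0,0]],
    [[0,0,-35],[0,0,0]],
    [[0,0,-45],[0,0,0]],
    [[2,15,-40],[0,0,0]],
    [[4,35,-10],[0,0,0]],
  ],
)

```text
time_s: 26.55
position: [0.444, -0.238, 0.1498]
tcp_rot: [[-0.983, 0.184, 0.009], [0.184, 0.983, -0.008], [-0.01, -0.006, -1.0]]
force: [1.1, 0.3, -0.8]
opening: 0.686
grasp_force: 30.0
```

drive_tool(
  motion=[
    [[5,47,0],[0,0,0]],
    [[5,47,0],[0,0,0]],
    [[5,47,0],[0,0,0]],
    [[5,47,0],[0,0,0]],
    [[5,47,0],[0,0,0]],
  ],
)

```text
time_s: 27.05
position: [0.4583, 0.0035, 0.1455]
tcp_rot: [[-0.983, 0.181, -0.0], [0.181, 0.983, 0.0], [0.0, 0.0, -1.0]]
force: [1.0, 0.6, -1.4]
opening: 0.686
grasp_force: 30.0
```

drive_tool(
  motion=[
    [[5,47,0],[0,0,0]],
    [[5,47,0],[0,0,0]],
    [[5,47,0],[0,0,0]],
    [[4,45,0],[0,0,0]],
    [[3,25,0],[0,0,0]],
  ],
)

```text
time_s: 27.55
position: [0.475, 0.2164, 0.1455]
tcp_rot: [[-0.984, 0.178, 0.0], [0.178, 0.984, 0.001], [-0.0, 0.001, -1.0]]
force: [0.2, 0.2, -0.8]
opening: 0.686
grasp_force: 30.0
```

drive_tool(
  motion=[
    [[0,12,10],[0,0,0]],
    [[0,0,18],[0,0,0]],
    [[0,0,4],[0,0,0]],
    [[0,0,0],[0,0,0]],
    [[0,0,0],[0,0,0]],
  ],
)

```text
time_s: 28.05
position: [0.4776, 0.2241, 0.1135]
tcp_rot: [[-0.983, 0.182, -0.0], [0.182, 0.983, -0.0], [0.0, -0.0, -1.0]]
force: [-0.7, 0.7, -3.0]
opening: 0.681
grasp_force: 30.0
```

Run:
```python
from h import *
im,C,st=look('w13'); print(st['time_s'],st['position'],delta([.4778,.225,.103],st),st['force'],st['opening'])
print(proj(C,[.4778,.2253,.096]))
grid(im)
```

```text
28.05 [0.47760073 0.22406677 0.11350326] [-0.   1.  10.5] [-0.66786558  0.74147811 -2.97288362] 0.6814161898784004
[282.1076556  251.25831601]
244 55555555555555555555555
246 55555555555455555555555
248 55555555555554443455555
250 55591555555545444555555
252 56999555555545445555555
254 69999955555555455555555
256 99999945565554555555555
258 44446945554799555555549
260 55555457989999955555599
262 55555589999999995555999
264 55555599999999999559999
266 55555599999999999944444
268 55555599999999999355555
270 55555899999999999455555
272 99985499999999999555555
274 99984544999999999555555
276 99745555499999984545555
278 97455565449834444866555
280 44555555544455555999994
282 55555555587555555699934
284 55555554899555555499444
286 45555559999455555544444
288 44555544699855555544444
290 44344444333444444444444
```

drive_tool(
  motion=[
    [[-0.5,1,6],[0,0,0]],
    [[0,0,5.5],[0,0,0]],
    [[0,0,0],[0,0,0]],
    [[0,0,0],[0,0,0]],
  ],
)

```text
time_s: 28.5
position: [0.478, 0.2257, 0.1018]
tcp_rot: [[-0.984, 0.181, -0.001], [0.181, 0.984, -0.0], [0.001, -0.0, -1.0]]
force: [0.5, -0.6, -1.2]
opening: 0.684
grasp_force: 30.0
```

Run:
```python
from h import *
im,C,st=look('w14'); print(st['time_s'],st['position'],delta([.4785,.225,.103],st),st['force'],st['opening'])
print(proj(C,[.4778,.2253,.096]))
grid(im)
```

```text
28.5 [0.47797225 0.22573459 0.1018291 ] [-0.7 -0.6 -1.2] [ 0.5317151  -0.58316539 -1.23572603] 0.6836212046378155
[279.49470848 259.1320462 ]
244 55555555555555555555555
246 55555555555555555555555
248 55555555555555541455555
250 55521555555544544555555
252 55011555555545445555555
254 60010555555555455555555
256 99210155565454555555555
258 44554255555554555555559
260 55555455554555555555599
262 55555589555559995555999
264 55555599954599999659999
266 55555599999999999944444
268 55555699999999999355555
270 55555899999999999555555
272 99984499999999998555555
274 99984544999999999555555
276 99845555499999983555555
278 98555565549834444875555
280 45555555544455554998345
282 55555555587555555699544
284 55555554899555555499444
286 45555559999455555544444
288 54555544699855555544444
290 44444444444444444444444
```

Tip at (278,259.5), expected about (281,259.6): shift 1.2 mm toward −y, then press.

drive_tool(
  motion=[
    [[0,-1.2,3],[0,0,0]],
    [[0,0,5],[0,0,0]],
    [[0,0,5],[0,0,0]],
    [[0,0,5],[0,0,0]],
    [[0,0,5],[0,0,0]],
  ],
)

```text
time_s: 29.05
position: [0.4778, 0.2246, 0.0787]
tcp_rot: [[-0.984, 0.181, -0.001], [0.181, 0.984, -0.0], [0.0, -0.0, -1.0]]
force: [-1.4, -0.7, 3.1]
opening: 0.685
grasp_force: 30.0
```

drive_tool(
  motion=[
    [[0,0,5],[0,0,0]],
    [[0,0,5],[0,0,0]],
    [[0,0,5],[0,0,0]],
    [[0,0,5],[0,0,0]],
    [[0,0,0],[0,0,0]],
  ],
)

```text
time_s: 29.55
position: [0.4775, 0.2243, 0.0582]
tcp_rot: [[-0.984, 0.181, -0.001], [0.181, 0.984, -0.001], [0.001, -0.001, -1.0]]
force: [0.5, -1.7, -6.5]
opening: 0.684
grasp_force: 30.0
```

drive_tool(
  motion=[
    [[0,0,3],[0,0,0]],
    [[0,0,3],[0,0,0]],
    [[0,0,0],[0,0,0]],
  ],
)

```text
time_s: 29.85
position: [0.4779, 0.2246, 0.0525]
tcp_rot: [[-0.984, 0.181, -0.0], [0.181, 0.984, -0.0], [0.0, -0.0, -1.0]]
force: [0.0, -0.9, -0.7]
opening: 0.682
grasp_force: 30.0
```

drive_tool(
  motion=[
    [[0,0,1.5],[0,0,0]],
    [[0,0,0],[0,0,0]],
  ],
)

```text
time_s: 30.05
position: [0.4778, 0.2246, 0.0525]
tcp_rot: [[-0.984, 0.181, 0.0], [0.181, 0.984, -0.0], [-0.0, -0.0, -1.0]]
force: [-2.6, -1.2, 8.0]
opening: 0.686
grasp_force: 30.0
```

drive_tool(
  motion=[
    [[0,0,1.5],[0,0,0]],
    [[0,0,0],[0,0,0]],
  ],
)

```text
time_s: 30.25
position: [0.4779, 0.2246, 0.0524]
tcp_rot: [[-0.984, 0.18, 0.001], [0.18, 0.984, -0.0], [-0.001, -0.0, -1.0]]
force: [-3.8, -2.9, 19.4]
opening: 0.683
grasp_force: 30.0
```

drive_tool(
  motion=[
    [[0,0,0],[0,0,0]],
    [[0,0,0],[0,0,0]],
    [[0,0,0],[0,0,0]],
    [[0,0,-10],[0,0,0]],
    [[0,0,-30],[0,0,0]],
  ],
  gripper=0.85,
)

```text
time_s: 30.75
position: [0.476, 0.2242, 0.0885]
tcp_rot: [[-0.983, 0.181, -0.006], [0.181, 0.983, -0.001], [0.006, -0.002, -1.0]]
force: [-0.1, 0.1, 0.1]
opening: 0.845
grasp_force: 0.0
```

drive_tool(
  motion=[
    [[0,0,-40],[0,0,0]],
    [[-10,-10,-40],[0,0,0]],
    [[-25,-25,-35],[0,0,0]],
    [[-20,-20,-10],[0,0,0]],
    [[-5,-5,0],[0,0,0]],
  ],
)

```text
time_s: 31.25
position: [0.5296, 0.153, 0.2181]
tcp_rot: [[-0.983, 0.183, 0.008], [0.183, 0.983, 0.0], [-0.008, 0.001, -1.0]]
force: [0.6, -0.5, -0.2]
opening: 0.852
grasp_force: 0.0
```

drive_tool(
  motion=[
    [[0,0,0],[0,0,0]],
    [[0,0,0],[0,0,0]],
  ],
  gripper=0.0,
)

```text
time_s: 31.45
position: [0.5244, 0.1553, 0.2139]
tcp_rot: [[-0.983, 0.181, -0.004], [0.181, 0.983, 0.0], [0.004, -0.0, -1.0]]
force: [-0.0, -0.6, 0.5]
opening: 0.744
grasp_force: 0.0
```

Run:
```python
from h import *
im,C,st=look('w15'); print(st['time_s'],st['position'],st['force'])
P=dict(P5=(.5247,.1545),Pa=(.4778,.2253),Pb=(.5954,.2014),Pc=(.5715,.0838))
for k,p in P.items(): print(k,p,proj(C,[*p,.062]).round(1),nutfind(im,C,p,.062,win=.045))
t=capture('top');cv2.imwrite('pics/top3.png',t[:,:,::-1]); s=capture('scene');cv2.imwrite('pics/scene3.png',s[:,:,::-1])
T=cam('top');S=cam('scene'); st0=tri([ray(T,(101,237)),ray(S,(417,156))]); print(st0, [onz(c,p,.134) for c,p in((T,(101,237)),(S,(417,156)))])
```

```text
31.45 [0.52438278 0.15525252 0.21391308] [-0.01303947 -0.57513349  0.53200984]
P5 (0.5247, 0.1545) [279.6 199.8] ([(array([0.524 , 0.1549, 0.062 ]), array([279.8, 199.2]), np.float32(28.1)), (array([0.5216, 0.1937, 0.062 ]), array([314.5, 190.8]), np.float32(30.5))], np.float64(28.2))
Pa (0.4778, 0.2253) [338.4 145.1] ([(array([0.4777, 0.2244, 0.062 ]), array([337.5, 145.2]), np.float32(30.0)), (array([0.4676, 0.2177, 0.062 ]), array([329.8, 136.5]), np.float32(28.6))], np.float64(28.5))
Pb (0.5954, 0.2014) [330.3 250.7] ([(array([0.5947, 0.2013, 0.062 ]), array([330.2, 250.2]), np.float32(26.6)), (array([0.5856, 0.1982, 0.062 ]), array([326.5, 243.5]), np.float32(24.4))], np.float64(26.1))
Pc (0.5715, 0.0838) [226.9 248.9] ([(array([0.571 , 0.0862, 0.062 ]), array([228.8, 248.2]), np.float32(25.9))], np.float64(26.1))
(array([0.44279444, 0.39595944, 0.12658034]), np.float64(0.0003128113008372808)) [array([0.44223825, 0.39380158, 0.134     ]), array([0.44976298, 0.39043325, 0.134     ])]
```

View pics/w15.png

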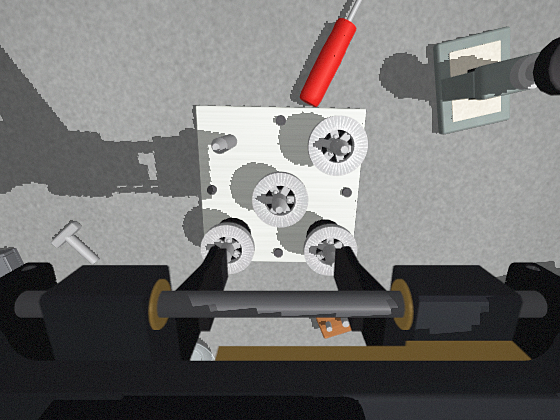

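All four rollers have a nut seated flat ((280,199), (338,145), (330,250), (229,248)), bare shaft still bare. Next the stamp.

drive_tool(
  motion=[
    [[15,25,0],[0,0,0]],
    [[24,43,0],[0,0,0]],
    [[24,43,0],[0,0,0]],
    [[24,43,0],[0,0,0]],
    [[20,40,0],[0,0,0]],
  ],
  gripper=0.0,
)

```text
time_s: 32.1
position: [0.4536, 0.3673, 0.2144]
tcp_rot: [[-0.984, 0.179, -0.002], [0.179, 0.984, -0.001], [0.002, -0.001, -1.0]]
force: [0.4, -0.0, 0.2]
opening: 0.16
grasp_force: 0.0
```

drive_tool(
  motion=[
    [[15,27,0],[0,0,0]],
    [[0,0,0],[0,0,0]],
    [[0,0,0],[0,0,0]],
    [[0,0,0],[0,0,0]],
  ],
)

```text
time_s: 32.5
position: [0.4457, 0.3935, 0.2145]
tcp_rot: [[-0.984, 0.181, -0.001], [0.181, 0.984, -0.001], [0.001, -0.001, -1.0]]
force: [-0.1, -0.1, 0.3]
opening: 0.001
grasp_force: 0.0
```

Run:
```python
from h import *
im,C,st=look('w16'); print(st['time_s'],st['position'],st['opening'])
px=proj(C,[.444,.395,.134]); print(px)
for lo in (35,50,65):
    p,e=blob(im,px,50,lo,dark=True); print(lo,p,e,onz(C,p,.134),'r exp',C[0]*.022/(C[3][2]-.134))
grid(im,200,360,150,300,6)
```

```text
32.5 [0.44572611 0.39345657 0.21453608] 0.0010437424736546635
[281.70582672 218.13408413]
35 [280.5 266.5] (40.8, 99.0) [0.48967269 0.38558175 0.134     ] r exp 26.80882062656743
50 [281.12672424 202.52885056] (52.0, 72.0) [0.43011417 0.3970218  0.134     ] r exp 26.80882062656743
65 [281.58555222 204.61650085] (55.4, 66.0) [0.43200372 0.39707537 0.134     ] r exp 26.80882062656743
150 477877778356777777777777777
156 487777847777799997677777777
162 444443747999999997777777777
168 444444447366666697777777777
174 444444444466666674377777777
180 444444443466401113367777777
186 444444444310235677777777777
192 437444443334001067777777777
198 777777774341122225777777777
204 787777774401211223777777777
210 787777783410112222777777777
216 777877788311121122777777777
222 777777777701111122777777777
228 777777777781111113777777777
234 777777777777111157877777777
240 777777777777777777777777777
246 677777787773777387777777777
252 777777777770101017777777877
258 777777777770101108787777777
264 777887787770111007778788777
270 111111111110111111111111111
276 111111111110111111111111111
282 111111111114101141111111111
288 111111111116101141111111111
294 111111111116222241111111111
```

drive_tool(
  motion=[
    [[5,0.5,20],[0,0,0]],
    [[0,0,30],[0,0,0]],
    [[0,0,20],[0,0,0]],
    [[0,0,8],[0,0,0]],
    [[0,0,4],[0,0,0]],
  ],
)

```text
time_s: 33.05
position: [0.4412, 0.3942, 0.1326]
tcp_rot: [[-0.983, 0.182, -0.002], [0.182, 0.983, -0.002], [0.002, -0.002, -1.0]]
force: [-1.1, -1.9, 2.9]
opening: 0.005
grasp_force: 1.7
```

drive_tool(
  motion=[
    [[0,0,5],[0,0,0]],
    [[0,0,5],[0,0,0]],
    [[0,0,5],[0,0,0]],
    [[0,0,3],[0,0,0]],
    [[0,0,0],[0,0,0]],
  ],
)

```text
time_s: 33.55
position: [0.4419, 0.3951, 0.1165]
tcp_rot: [[-0.984, 0.18, 0.002], [0.18, 0.984, -0.001], [-0.002, -0.0, -1.0]]
force: [-2.3, -4.2, 8.2]
opening: 0.003
grasp_force: 4.2
```

drive_tool(
  motion=[
    [[0,0,3],[0,0,0]],
    [[0,0,0],[0,0,0]],
    [[0,0,0],[0,0,0]],
  ],
)

```text
time_s: 33.85
position: [0.4419, 0.3951, 0.114]
tcp_rot: [[-0.984, 0.18, 0.002], [0.18, 0.984, -0.0], [-0.002, -0.0, -1.0]]
force: [-2.4, -3.7, 8.6]
opening: 0.009
grasp_force: 4.6
```

drive_tool(
  motion=[
    [[0,0,3],[0,0,0]],
    [[0,0,0],[0,0,0]],
    [[0,0,0],[0,0,0]],
  ],
)

```text
time_s: 34.15
position: [0.4419, 0.3952, 0.1123]
tcp_rot: [[-0.984, 0.18, 0.002], [0.18, 0.984, -0.0], [-0.002, 0.0, -1.0]]
force: [-3.3, -4.7, 15.8]
opening: 0.006
grasp_force: 7.9
```

drive_tool(
  motion=[
    [[0,0,2],[0,0,0]],
    [[0,0,0],[0,0,0]],
    [[0,0,0],[0,0,0]],
  ],
)

```text
time_s: 34.45
position: [0.4419, 0.3952, 0.1122]
tcp_rot: [[-0.984, 0.18, 0.003], [0.18, 0.984, -0.0], [-0.003, 0.001, -1.0]]
force: [-5.9, -7.1, 26.7]
opening: 0.008
grasp_force: 13.2
```

Force rose from 9 to 27 N with z stuck at 0.112: head on its stop. Up, and over to nut E.

drive_tool(
  motion=[
    [[0,0,-15],[0,0,0]],
    [[0,0,-30],[0,0,0]],
    [[0,0,-40],[0,0,0]],
    [[-5,-22,-10],[0,0,0]],
    [[-9,-40,0],[0,0,0]],
  ],
)

```text
time_s: 34.95
position: [0.4469, 0.3347, 0.2057]
tcp_rot: [[-0.984, 0.178, 0.01], [0.178, 0.984, 0.006], [-0.009, 0.008, -1.0]]
force: [1.2, -1.5, -0.3]
opening: 0.005
grasp_force: 0.0
```

drive_tool(
  motion=[
    [[-10,-46,0],[0,0,0]],
    [[-10,-46,0],[0,0,0]],
    [[-10,-46,0],[0,0,0]],
    [[-10,-46,0],[0,0,0]],
    [[-10,-46,0],[0,0,0]],
  ],
  gripper=1.0,
)

```text
time_s: 35.45
position: [0.4525, 0.0952, 0.203]
tcp_rot: [[-0.984, 0.181, 0.004], [0.181, 0.984, 0.0], [-0.004, 0.001, -1.0]]
force: [1.1, 0.3, -0.9]
opening: 0.368
grasp_force: 0.0
```

drive_tool(
  motion=[
    [[-10,-46,0],[0,0,0]],
    [[-10,-46,0],[0,0,0]],
    [[-10,-46,0],[0,0,0]],
    [[-10,-46,0],[0,0,0]],
    [[-10,-46,0],[0,0,0]],
  ],
)

```text
time_s: 35.95
position: [0.4599, -0.1409, 0.203]
tcp_rot: [[-0.983, 0.181, 0.004], [0.181, 0.983, -0.002], [-0.004, -0.001, -1.0]]
force: [0.9, 0.9, -0.6]
opening: 0.829
grasp_force: 0.0
```

drive_tool(
  motion=[
    [[-10,-46,0],[0,0,0]],
    [[-10,-46,0],[0,0,0]],
    [[-10,-46,0],[0,0,0]],
    [[-10,-46,20],[0,0,0]],
    [[-8,-40,40],[0,0,0]],
  ],
)

```text
time_s: 36.45
position: [0.4682, -0.3673, 0.1504]
tcp_rot: [[-0.983, 0.182, 0.008], [0.182, 0.983, -0.009], [-0.01, -0.008, -1.0]]
force: [-0.2, -0.5, -0.0]
opening: 0.999
grasp_force: 0.0
```

drive_tool(
  motion=[
    [[0,0,30],[0,0,0]],
    [[0,0,0],[0,0,0]],
    [[0,0,0],[0,0,0]],
    [[0,0,0],[0,0,0]],
  ],
)

```text
time_s: 36.85
position: [0.4667, -0.3614, 0.1194]
tcp_rot: [[-0.984, 0.18, 0.002], [0.18, 0.984, -0.002], [-0.003, -0.002, -1.0]]
force: [-0.5, 0.2, 0.1]
opening: 1.0
grasp_force: 0.0
```

Run:
```python
from h import *
im,C,st=look('w17'); print(st['time_s'],st['position'],st['opening'])
g=[.467,-.385]; print(proj(C,[*g,.01]).round(1),nutfind(im,C,g),delta([*g,.0015],st))
t=capture('top');cv2.imwrite('pics/top4.png',t[:,:,::-1]); s=capture('scene');cv2.imwrite('pics/scene4.png',s[:,:,::-1])
print('E top',*blob(t,(418,234),17,135)); T=cam('top');S=cam('scene')
print('tray',onz(T,(391,182),.01),onz(S,(158,300),.01))
```

```text
36.85 [ 0.46669662 -0.361403    0.11938127] 1.0001018950514446
[256.4 214.6] ([(array([ 0.4655, -0.3836,  0.01  ]), array([257.5, 212.8]), np.float32(31.7)), (array([ 0.4622, -0.3905,  0.01  ]), array([249.8, 210.8]), np.float32(28.9))], np.float64(32.0)) [ -4.2 -22.9 117.9]Traceback (most recent call last):
  File "<stdin>", line 5, in <module>
  File "h.py", line 24, in blob
    cs,_=cv2.findContours(m,cv2.RETR_EXTERNAL,cv2.CHAIN_APPROX_NONE); c=max(cs,key=cv2.contourArea)
                                                                        ~~~^^^^^^^^^^^^^^^^^^^^^^^^
ValueError: max() iterable argument is empty
```

drive_tool(
  motion=[
    [[-3,-22,10],[0,0,0]],
    [[0,0,30],[0,0,0]],
    [[0,0,35],[0,0,0]],
    [[0,0,25],[0,0,0]],
    [[0,0,8],[0,0,0]],
  ],
)

```text
time_s: 37.5
position: [0.4634, -0.3832, 0.0068]
tcp_rot: [[-0.983, 0.181, -0.003], [0.181, 0.983, 0.003], [0.003, 0.002, -1.0]]
force: [-0.5, 0.9, -0.2]
opening: 1.002
grasp_force: 0.0
```

drive_tool(
  motion=[
    [[0,0,0],[0,0,0]],
    [[0,0,0],[0,0,0]],
    [[0,0,0],[0,0,0]],
  ],
)

```text
time_s: 37.8
position: [0.4654, -0.3846, 0.011]
tcp_rot: [[-0.984, 0.181, 0.002], [0.181, 0.984, -0.003], [-0.002, -0.002, -1.0]]
force: [-0.0, -0.1, 0.1]
opening: 0.997
grasp_force: 0.0
```

drive_tool(
  motion=[
    [[0,0.5,5],[0,0,0]],
    [[0,0,4],[0,0,0]],
    [[0,0,0],[0,0,0]],
    [[0,0,0],[0,0,0]],
  ],
)

```text
time_s: 38.2
position: [0.4646, -0.3829, 0.0005]
tcp_rot: [[-0.984, 0.181, -0.0], [0.181, 0.984, 0.0], [0.0, 0.0, -1.0]]
force: [-0.3, -0.4, -1.4]
opening: 0.998
grasp_force: 0.1
```

drive_tool(
  motion=[
    [[0,0,0],[0,0,0]],
    [[0,0,0],[0,0,0]],
    [[0,0,0],[0,0,0]],
    [[0,0,0],[0,0,0]],
    [[0,0,0],[0,0,0]],
  ],
  gripper=0.5,
)

```text
time_s: 38.7
position: [0.4647, -0.383, 0.0005]
tcp_rot: [[-0.984, 0.181, 0.0], [0.181, 0.984, -0.0], [-0.0, -0.0, -1.0]]
force: [-0.5, 0.3, 0.2]
opening: 0.69
grasp_force: 30.0
```

Run:
```python
from h import *
T=cam('top');S=cam('scene'); print(tri([ray(T,(391,182)),ray(S,(158,300))]))
t=cv2.imread('pics/top0.png'); print([onz(T,p,.02)[:2].round(3) for p in((355,158),(427,157),(429,207),(354,206))])
```

```text
(array([ 0.60532308, -0.31928782,  0.01178743]), np.float64(0.00023278572298121166))
[array([ 0.667, -0.224]), array([ 0.672, -0.415]), array([ 0.538, -0.414]), array([ 0.539, -0.219])]
```

drive_tool(
  motion=[
    [[0,0,-15],[0,0,0]],
    [[0,0,-35],[0,0,0]],
    [[0,0,-25],[0,0,0]],
    [[-15,10,0],[0,0,0]],
    [[-30,21,0],[0,0,0]],
  ],
)

```text
time_s: 39.2
position: [0.5141, -0.3615, 0.0769]
tcp_rot: [[-0.983, 0.184, 0.0], [0.184, 0.983, -0.001], [-0.001, -0.001, -1.0]]
force: [-0.5, 0.1, -2.3]
opening: 0.692
grasp_force: 30.0
```

drive_tool(
  motion=[
    [[-35,25,0],[0,0,0]],
    [[-30,21,0],[0,0,0]],
    [[-16,11,0],[0,0,0]],
    [[0,0,0],[0,0,0]],
    [[0,0,0],[0,0,0]],
  ],
)

```text
time_s: 39.7
position: [0.6043, -0.3178, 0.0747]
tcp_rot: [[-0.984, 0.179, -0.002], [0.179, 0.984, 0.001], [0.002, 0.001, -1.0]]
force: [-0.5, -0.3, -1.6]
opening: 0.692
grasp_force: 30.0
```

drive_tool(
  motion=[
    [[0,0,15],[0,0,0]],
    [[0,0,25],[0,0,0]],
    [[0,0,15],[0,0,0]],
    [[0,0,5],[0,0,0]],
    [[0,0,0],[0,0,0]],
  ],
)

```text
time_s: 40.2
position: [0.6032, -0.3191, 0.014]
tcp_rot: [[-0.983, 0.182, -0.002], [0.182, 0.983, 0.002], [0.003, 0.001, -1.0]]
force: [0.2, 0.5, -0.7]
opening: 0.684
grasp_force: 30.0
```

drive_tool(
  motion=[
    [[0,0,4],[0,0,0]],
    [[0,0,3],[0,0,0]],
    [[0,0,0],[0,0,0]],
    [[0,0,0],[0,0,0]],
  ],
)

```text
time_s: 40.6
position: [0.6047, -0.3193, 0.0089]
tcp_rot: [[-0.984, 0.181, 0.001], [0.181, 0.984, -0.0], [-0.001, -0.0, -1.0]]
force: [0.5, 0.9, -1.0]
opening: 0.687
grasp_force: 30.0
```

drive_tool(
  motion=[
    [[0,0,0],[0,0,0]],
    [[0,0,0],[0,0,0]],
    [[0,0,0],[0,0,0]],
    [[0,0,-15],[0,0,0]],
    [[0,0,-35],[0,0,0]],
  ],
  gripper=0.85,
)

```text
time_s: 41.1
position: [0.6024, -0.3176, 0.0566]
tcp_rot: [[-0.983, 0.181, -0.006], [0.181, 0.984, 0.004], [0.006, 0.003, -1.0]]
force: [-0.1, 0.4, -0.5]
opening: 0.845
grasp_force: 0.0
```

drive_tool(
  motion=[
    [[0,0,-40],[0,0,0]],
    [[25,-10,-40],[0,0,0]],
    [[45,-20,-20],[0,0,0]],
    [[45,-20,0],[0,0,0]],
    [[25,-10,0],[0,0,0]],
  ],
)

```text
time_s: 41.6
position: [0.4562, -0.3528, 0.1598]
tcp_rot: [[-0.983, 0.182, 0.001], [0.182, 0.983, -0.002], [-0.001, -0.002, -1.0]]
force: [0.7, 0.2, -1.1]
opening: 0.85
grasp_force: 0.0
```

drive_tool(
  motion=[
    [[0,0,0],[0,0,0]],
    [[0,0,0],[0,0,0]],
    [[0,0,0],[0,0,0]],
  ],
)

```text
time_s: 41.9
position: [0.4601, -0.3525, 0.158]
tcp_rot: [[-0.984, 0.18, 0.002], [0.18, 0.984, -0.001], [-0.002, -0.001, -1.0]]
force: [0.1, -0.1, -0.5]
opening: 0.849
grasp_force: 0.0
```

Run:
```python
from h import *
t=capture('top'); s=capture('scene'); print(read_state()['position'],read_state()['force'])
v=np.hstack([cv2.resize(s[130:350,90:450],None,fx=1.6,fy=1.6)]); w=cv2.resize(t[100:300,80:440],None,fx=1.6,fy=1.25)
cv2.imwrite('pics/fin.png',np.vstack([v[:340],w[:250]])[:,:,::-1]); print(v.shape,w.shape)
```

```text
[ 0.46010014 -0.35208651  0.15744352] [-0.51603766 -0.39372743 -0.23738374]
(352, 576, 3) (250, 576, 3)
```

View pics/fin.png

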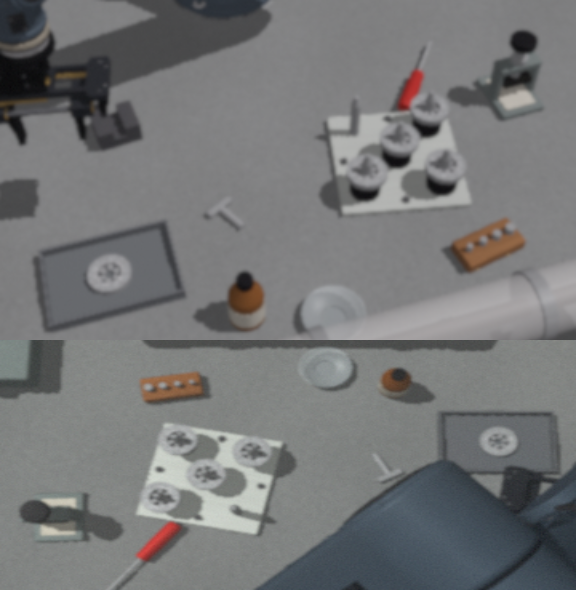

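The picture shows four nuts seated on the rollers, the spare lying flat in the tray, the stamp head up, the bare shaft bare and the bystanders in place.

```bash
python3 -c "
from rig import *
print(hand_in())"
```

```text
the job is handed in; nothing more can be done
None
```

Job handed in after about 42 s of robot time: the four rollers present are locked with push nuts, the stamp was pressed to its stop and is back up, the spare nut is in the tray and the bare shaft is still bare; the hand-in gave no verdict.

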